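Ease a hydraulic sample lift down to its marker with the release valve

ROBOT

A 7-joint arm with a two-finger parallel gripper is mounted at the origin on a cart in front of the work surface, level with it; the furniture and walls round the work are solid. World frame = base frame: x ahead of the robot, y to its left, z up, the work surface at z = 0. Lengths are in m, angles in rad, forces in N, time in s.
With the tool pointing down it reaches from about 0.425 to 0.875 m from the base axis. Payload 4.7 kg.
Tool frame: the origin (TCP) lies at the very end of the fingers, on their centre line; the grasp point (between the pads) lies 19 mm behind it; x points along the fingers, z is the direction in which the jaws open and shut, and the axes are right-handed (so a half turn about x gives the same grasp; the last joint's range is limited). The gripper opens to 87 mm and grips with 3 to 60 N. Pads are 19 mm wide; open, the fingers measure 117 mm over their backs; the gripper's body (75 mm by 190 mm) begins 51 mm behind the grasp point.
Start: joints at [-1.105, 0.321, -0.07, 1.45, 0.023, 1.371, -0.057], TCP at [0.284, 0.585, 0.184] pointing down, gripper open.
Joint ranges: [-2.86, 2.86], [-0.3, 2.09], [-1.38, 1.24], [0.06, 2.45], [-1.56, 4.7], [0.09, 2.05], [-2.69, 2.69]. Speed limits (rad/s): [2.57, 2.57, 3.14, 3.14, 3.14, 3.14, 3.14].

INTERFACE

Orientations are given as a rotation vector (axis times angle).
In Python, from bench import telemetry, viewer, workorder gives the robot as it stands.
- The arm moves only by the shell command python3 -m creep 'ROWS' [FORCE]. ROWS is JSON, a list of rows, each an object of numbers: "fingers": the opening, from 0 (shut) to 1 (fully open); "x", "y", "z": the shift along the tool's x, y, z in units of 40 mm (1.0 is 40 mm); "twist": the turn about the tool's x in units of 5 degrees (1.0 is 5 degrees). In form: [{"fingers": .., "x": .., "y": .., "z": .., "twist": ..}, ...]. A call has 1 to 20 rows; each row is the pose to reach, as a shift and turn from the pose commanded when the call began, along the tool's axes at that moment; what a row does not reach only later rows make up. A row lasts 1/12 s, in which the tool goes at most 41.7 mm and 7.16 degrees, less where a joint would pass 70% of its speed; a pose out of reach is approached as far as the arm can. A call with a gripper value outside its range is refused whole. The fingers move at their own pace and stop on an object; FORCE is the grip in N (left out, the last holds). Time passes only in rows, so rows that repeat a pose let the fingers close. It gives the time, the measured TCP pose, the force and the opening at its end, in the units of the state.
- telemetry.get_state(): the state, without advancing time (a new reading comes with each control period).
- viewer.get_image(name): name is "scene" or "top"; returns a dict with "pixels" (400x640x3 uint8, red, green, blue), "z_map" (400x640 float32, m along the optical axis (not along the pixel's ray), 0 where there is no reading), "K" (3x3 intrinsics, pixels), "xyz" and "attitude" of the camera in the world. Camera axes: x right, y up, looking along -z (the intrinsics and any distortion apply to the point x, -y, -z); pixel columns grow to the right and rows downward; lengths in m; the calibration is good to about 2 mm. A picture is of the moment at which its call begins.
- workorder.close_job(): hands the job in, once; it reports no verdict.
The state is a dict: "time": time; "joint_positions": joint angles; "qd": joint speeds; "joint_torque": joint torques, N m; "position": TCP position; "tool_rot": TCP orientation; "ft_force": force on the tool from outside, world axes, zero at the start; "torque": the same for the moment, N m; "grip_width": opening from 0.0 (shut) to 1.0 (fully open).
Only numpy, scipy, OpenCV 4.12 (cv2) and the standard library are available. Lean on these libraries where they do the work, as an engineer would, in place of code of your own. Each camera call takes 0.05 s, during which the arm holds its last target.

TASK

Using the red-posted release valve lever on the sample lift, crack the valve open just enough that the deck with the bottle sinks slowly (about 10 mm/s, always under 25 mm/s), and stop it when the deck's top is level with the upper edge of the red marker on the mast; it cannot be pumped up again. Then nip the valve shut tighter than you found it, pushing the post with about 18 N (never more than 22 N), and let go. Leave the marker, the bottle and the things lying around untouched.

Things in the scene. Friction and masses are not known exactly. Their poses are not given: they have to be found in the camera images.
- post_mid (a point): Middle of the upright round red plastic post at the free end of the valve lever, 16 mm in diameter; top 22 mm above, steel lever bar (10 mm thick) 25 mm below this point. Grip or push it sideways; it can roll in the grip. Free space around; the deck's near edge is about 140 mm away.
- valve_axis (a point): On the vertical valve axis, level with post_mid: the post travels on a circle of 80 mm radius about it; the lever points roughly from the lift to the robot. Push needed at the post: 3 to 7 N to open; closing, 8 N while the deck still sinks, about 14 N at the starting angle, then about 1 N more for each further 1.6 mm of post travel, varying a little with the valve's friction.
- valve (a joint): Lever angle (rad), growing anticlockwise seen from above = opening. Lightly shut at the start, between -0.32 and -0.27. The deck starts to sink at an angle between about -0.27 and -0.10, depending on the unknown load; its speed then grows by 3 to 4 mm/s per further 0.0125 rad (1 mm of post travel). Turned back, it slows and stops at once. The lever stays where it is left.
- needle: Needle of the valve, hidden inside the grey valve block below the lever. Its contact force is what keeps the valve shut: a closing steady push of 18 N on the post leaves about 28 N on it; about 20 N rest on it at the start, which is too slack to leave it; a push above 22 N would bruise its seat.
- deck (a joint): How far the steel deck (120 x 120 x 10 mm, on a 36 mm ram) has sunk from its raised position (m, 0 to 0.07, growing downward). The deck's top is 185 mm above the bench at 0.
- deck_edge (a point): Top surface of the deck at its left edge beside the mast, next to the small yellow index tab.
- deck_centre (a point): Centre of the deck's top surface.
- mark_edge (a point): Upper edge of the red plastic marker clip (28 mm wide, 10 mm high) on the front face of the aluminium scale mast at the left of the deck. The deck's top has to end at this height, 25 to 50 mm below where it starts.
- height_marker (a joint): Position of the red marker clip down the mast (m, growing downward; its upper edge is 185 mm above the bench at 0). It is set before the start and is not to be moved.
- bottle: Clear screw-cap lab bottle with a blue cap, 68 mm in diameter, 146 mm tall, of unknown weight, standing on the deck; origin at the centre of its underside, z up.
- beaker: Empty beaker, 71 mm wide, 91 mm tall, standing on the bench left of the lever; origin at the centre of its underside.
- cuvette_box: Box with a blue lid, 70 x 103 x 48 mm, on the bench to the right; origin at the centre of its underside.
- marker_pen: Marker pen with black cap, 129 mm long, 15 mm thick, lying on the bench to the right; origin at the centre of its underside.
Things that resemble listed ones, but are neither listed nor needed, are in the scene too. What is shaped like the bottle but pink is not meant.

How it is judged:
By the outcome, as a careful person would: the job done as asked, in the order asked, and still so for the second after the job is handed in, with the robot touching nothing.
It also fails if it takes over 54 s, if anything falls off the work surface, if the arm or the gripper's body presses on something with over 40 N, if the wrist force passes 120 N, or if a joint passes its speed limit or range.

## Working session

There is one attempt and no reset: what is moved stays moved. The work goes in short steps, Python scripts to look and compute and a shell command to move; the robot and the scene stay as the last step left them, time stands still between calls to the robot, and variables do not carry over. Pictures are saved under pics/ and viewed, and the job is handed in when it is done.

```bash
mkdir -p pics; ls
cat > h.py <<'E'
import numpy as np, cv2
from bench import telemetry, viewer, workorder
from scipy.spatial.transform import Rotation as R
def grab(n,f):
    d=viewer.get_image(n); cv2.imwrite(f,cv2.cvtColor(d['pixels'],cv2.COLOR_RGB2BGR)); np.savez(f[:-4]+'.npz',**{k:v for k,v in d.items()}); return d
def att(d):
    a=np.array(d['attitude'],float)
    return a if a.shape==(3,3) else R.from_rotvec(a).as_matrix() if a.size==3 else R.from_quat(a).as_matrix()
def pts(d,u,v,z=None):
    K=d['K'];z=d['z_map'][v,u] if z is None else z
    c=np.stack([(u-K[0,2])/K[0,0]*z,-(v-K[1,2])/K[1,1]*z,-z],-1)
    return c@att(d).T+np.array(d['xyz'])
def plane(d,u,v,h):
    p=pts(d,np.array(u,float),np.array(v,float),np.ones(np.shape(u)));o=np.array(d['xyz']);r=p-o
    return o+r*((h-o[2])/r[...,2])[...,None]
def st():
    s=telemetry.get_state();print({k:np.round(v,4).tolist() for k,v in s.items()});return s
E
python3 - <<'E'
from h import *
st()
for n in('scene','top'):
    d=grab(n,f'pics/{n}0.png');print(n,d['K'].tolist(),d['xyz'],d['attitude'],[k for k in d])
E
```

```text
pics
{'time': 0.0, 'joint_positions': [-1.1049, 0.3218, -0.0701, 1.4517, 0.0226, 1.3708, -0.0569], 'qd': [0.0001, -0.001, -0.0023, 0.0006, 0.0006, 0.0001, 0.0012], 'joint_torque': [-0.0001, -49.129, -0.4039, -31.2535, -0.0639, 0.0435, 0.0002], 'position': [0.2835, 0.5842, 0.1824], 'tool_rot': [-0.8715, 1.3913, 0.8697], 'ft_force': [1.5886, 0.0455, 0.357], 'torque': [-0.0339, -0.033, -0.0025], 'grip_width': 1.0018}
scene [[481.56419458684013, 0.0, 319.52967035512916], [0.0, 481.56419458684013, 198.42654239495377], [0.0, 0.0, 1.0]] [-0.33691453 -0.59643233  0.92369706] [ 0.87102092 -0.46050632 -0.94368536] ['pixels', 'z_map', 'K', 'xyz', 'attitude']
top [[372.0956143132339, 0.0, 325.84226428744137], [0.0, 372.0956143132339, 204.0613204993272], [0.0, 0.0, 1.0]] [0.47509113 0.02051121 1.18560765] [ 0.06793039 -0.07584898 -1.55239215] ['pixels', 'z_map', 'K', 'xyz', 'attitude']
```

View pics/scene0.png

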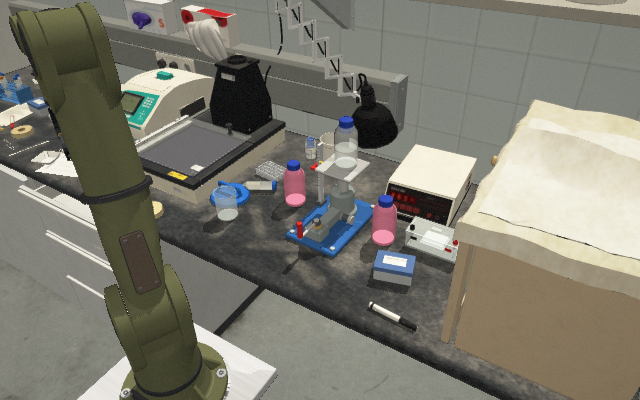

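View pics/top0.png

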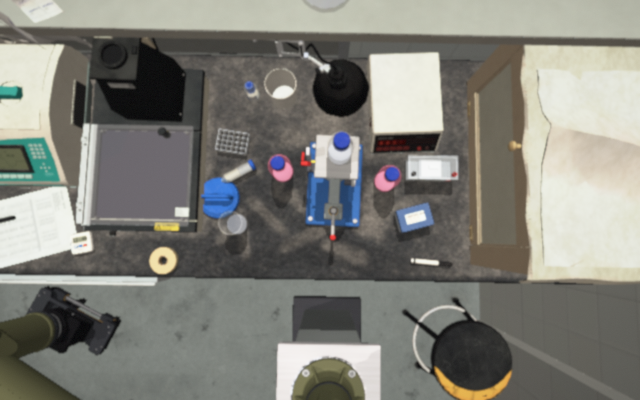

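The scene view shows the red post at about (300,229) and the lift deck at (343,168). In the top view the post is near (333,238), the deck near (337,155) and the red marker near (305,158). Next I'll zoom in and measure.

Run:
```python
from h import *
for n,b in(('scene',(280,110,380,260)),('top',(290,125,370,245))):
    d=np.load(f'pics/{n}0.npz');im=d['pixels']
    x0,y0,x1,y1=b
    c=im[y0:y1,x0:x1];s=min(800//(x1-x0),600//(y1-y0))
    cv2.imwrite(f'pics/{n}0z.png',cv2.cvtColor(cv2.resize(c,None,fx=s,fy=s,interpolation=cv2.INTER_CUBIC),cv2.COLOR_RGB2BGR));print(n,s)
    h=cv2.cvtColor(im,cv2.COLOR_RGB2HSV)
    m=((h[...,0]<8)|(h[...,0]>172))&(h[...,1]>150)&(h[...,2]>80)
    k,l,s_,ce=cv2.connectedComponentsWithStats(m.astype(np.uint8))
    for i in range(1,k):
        if s_[i,4]>5 and x0<=ce[i][0]<=x1 and y0<=ce[i][1]<=y1:
            v,u=np.where(l==i);p=pts(d,u,v)
            print(s_[i].tolist(),ce[i].round(1),'med',np.median(p,0).round(4),'min',p.min(0).round(3),'max',p.max(0).round(3))
```

```text
scene 4
[310, 162, 7, 9, 31] [313.5 166.3] med [0.6885 0.0848 0.1545] min [-0.337 -0.596  0.003] max [0.921 0.226 0.924]
[297, 221, 6, 17, 89] [299.3 229.4] med [ 0.4741 -0.0067  0.0978] min [ 0.466 -0.013  0.001] max [0.603 0.091 0.122]
top 5
[301, 152, 10, 14, 74] [304.  160.4] med [0.6883 0.0826 0.1557] min [ 0.678  0.062 -0.004] max [0.752 0.092 0.162]
[330, 235, 6, 5, 23] [332.6 237.3] med [ 0.4791 -0.006   0.1193] min [ 0.473 -0.015 -0.002] max [0.486 0.003 0.121]
```

View pics/scene0z.png

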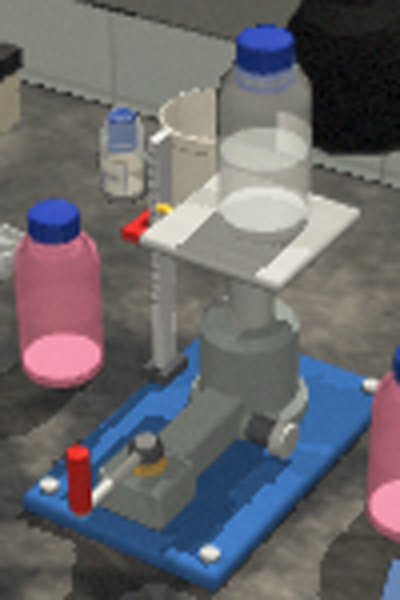

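View pics/top0z.png

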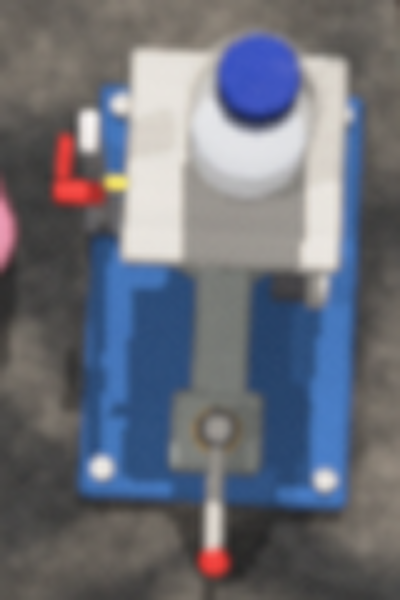

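Run:
```python
from h import *
np.set_printoptions(linewidth=220,suppress=True)
d=np.load('pics/top0.npz')
print(R.from_rotvec([-0.8715,1.3913,0.8697]).as_matrix().round(3))
v,u=np.mgrid[148:172,299:318]
print('top z mm');print((pts(d,u,v)[...,2]*1000).round(0).astype(int))
print('y',(pts(d,u,v)[10,:,1]*1000).round(0))
v,u=np.mgrid[170:176,320:354:6]
print('deck',(pts(d,u,v)[...,2]*1000).round(1))
v,u=np.mgrid[205:244,326:342]
print((pts(d,u,v)[...,2]*1000).round(0).astype(int))
print('post',plane(d,[332.6],[237.3],.12),'axis',plane(d,[333.4],[210.6],.1))
d=np.load('pics/scene0.npz')
v,u=np.mgrid[158:174,306:326]
print('scene z');print((pts(d,u,v)[...,2]*1000).round(0).astype(int)); print((pts(d,u,v)[...,0]*1000).round(0).astype(int));print(d['pixels'][158:174,306:326,0]); print(d['pixels'][158:174,306:326,1])
```

```text
[[-0.001 -0.9    0.436]
 [-0.002  0.436  0.9  ]
 [-1.    -0.    -0.002]]
top z mm
[[   2   -1    2    1    5    2    2  229  231  232   13   15   16   18   16   16  180  182  182]
 [   1   -2    0    1   -2   -1    2  227  231  232  227   12   14   17   15   15  179  187  182]
 [  -1    0    0    0   -4    0    4  231  235  233  224   17   15   17   12   14  179  185  185]
 [  -1   -2    0   -2   -2   -1    2  232  234  231  218   16   19   15   15   16  179  181  185]
 [   1   -1    3  155    2    0    4  231  231  233  217   15   16   16   14   15  181  181  184]
 [   0    3    0  156  155   -3    0  231  230  230  214   15   14   17   18   15  182  182  186]
 [   2   -3  156  157  158   -1    1  230  236  232  212   16   16   16   18   19  179  182  182]
 [  -2    1  155  159  156   -4   -2  230  231  231  206  150   15   19   11   18  183  180  183]
 [  -1    3  156  153  157    0   -3  222  221  224  204  148   13   15   15   15  182  183  183]
 [   0    3  156  154  157    1   -1  210  211  211  200  145   15   12   22   15  183  186  184]
 [  -1    1  153  159  158    2   -1  
[... 9945 characters left out ...]
93 145 197 222 223 222 223 224 223]
 [ 89  93  90  96  97  71  60  53  51  38  41 102 219 222 221 221 220 222 222 221]
 [ 90  93  95  96  47  48  55  56  53  62 126 224 222 224 223 223 219 220 221 220]
 [ 88  87  90  92  62  32  32  32  53 121 222 223 221 222 222 223 223 224 224 219]
 [ 80  80  83  91  64  39  34  30  53 173 190 214 221 220 221 222 221 221 222 224]
 [ 84  80  89  95  97  79  75  52  68 140 148 164 177 195 215 220 221 222 220 218]
 [ 91  88  85  92  93  92  94  94  72  93 111 126 143 150 162 177 199 213 141 142]
 [ 95  91  90  90  89  92  93  92  88  91  87  87  98 115 129 143 155 167 149 145]
 [ 91  88  84  83  82  80  83  85  89  90  89  95 123 122 100  98 115 129 140 144]]
```

```bash
cat >> h.py <<'E'
def lev(d,verbose=True,ref=None):
    """marker top z, deck edge-region z (mean), using depth; top cam"""
    v,u=np.mgrid[140:185,296:322];p=pts(d,u,v);h=cv2.cvtColor(d['pixels'],cv2.COLOR_RGB2HSV)[140:185,296:322]
    red=((h[...,0]<8)|(h[...,0]>172))&(h[...,1]>140)&(h[...,2]>110)
    z=p[...,2]
    mk=z[red&(abs(z-.156)<.007)]
    v,u=np.mgrid[135:180,314:326];q=pts(d,u,v)[...,2];q=q[(q>.1)&(q<.2)]
    q=q[abs(q-np.median(q))<.007]
    out=(mk.mean(),mk.std()/len(mk)**.5,q.mean(),q.std()/len(q)**.5,len(mk),len(q))
    return np.round(np.array(out)*[1e3]*4+[0] if 0 else [out[0]*1e3,out[1]*1e3,out[2]*1e3,out[3]*1e3,out[4],out[5]],2)
def levs(d):
    "scene cam: same, deck region = white left strip"
    v,u=np.mgrid[158:175,306:320];p=pts(d,u,v)[...,2];h=cv2.cvtColor(d['pixels'],cv2.COLOR_RGB2HSV)[158:175,306:320]
    red=((h[...,0]<8)|(h[...,0]>172))&(h[...,1]>150)&(h[...,2]>200)
    mk=p[red&(abs(p-.156)<.007)]
    return np.round([mk.mean()*1e3,mk.std()*1e3/max(len(mk),1)**.5,len(mk)],2)
E
python3 - <<'E'
from h import *
print(lev(np.load('pics/top0.npz')),levs(np.load('pics/scene0.npz')))
d=np.load('pics/scene0.npz');v,u=np.mgrid[166:172,320:330];print(pts(d,u,v)[...,2].mean())
# deck corners top cam for tilt/axes
s=telemetry.get_state()
p=np.array([0.478,-0.005,.084]);ax=np.array([.556,-.0065]);r=ax-p[:2];print('len',np.hypot(*r),'tangent close', r)
E
```

```text
[1.5601e+02 2.7000e-01 1.8258e+02 9.0000e-02 6.7000e+01 4.7800e+02] [155.9    0.43  14.  ]
0.18310541117539061
len 0.07801442174367514 tangent close [ 0.078  -0.0015]
```

```bash
python3 -m creep '[{"fingers":0.8,"x":0,"y":-2,"z":-2,"twist":-1},{"fingers":0.6,"x":0,"y":-4,"z":-4,"twist":-2},{"fingers":0.6,"x":0,"y":-6,"z":-6,"twist":-4},{"fingers":0.6,"x":0,"y":-8,"z":-8.2,"twist":-5.2},{"fingers":0.6,"x":0,"y":-10.8,"z":-11.16,"twist":-5.2},{"fingers":0.6,"x":0,"y":-10.8,"z":-11.16,"twist":-5.2},{"fingers":0.6,"x":0,"y":-10.8,"z":-11.16,"twist":-5.2},{"fingers":0.6,"x":0,"y":-10.8,"z":-11.16,"twist":-5.2},{"fingers":0.6,"x":0,"y":-10.8,"z":-11.16,"twist":-5.2},{"fingers":0.6,"x":0,"y":-10.8,"z":-11.16,"twist":-5.2},{"fingers":0.6,"x":0,"y":-10.8,"z":-11.16,"twist":-5.2},{"fingers":0.6,"x":0,"y":-10.8,"z":-11.16,"twist":-5.2},{"fingers":0.6,"x":0,"y":-10.8,"z":-11.16,"twist":-5.2},{"fingers":0.6,"x":0,"y":-10.8,"z":-11.16,"twist":-5.2},{"fingers":0.6,"x":0,"y":-10.8,"z":-11.16,"twist":-5.2},{"fingers":0.6,"x":0,"y":-10.8,"z":-11.16,"twist":-5.2},{"fingers":0.6,"x":0,"y":-10.8,"z":-11.16,"twist":-5.2},{"fingers":0.6,"x":0,"y":-10.8,"z":-11.16,"twist":-5.2},{"fingers":0.6,"x":0,"y":-10.8,"z":-11.16,"twist":-5.2},{"fingers":0.6,"x":0,"y":-10.8,"z":-11.16,"twist":-5.2}]'
python3 - <<'E'
from h import *
s=st();print(R.from_rotvec(s['tool_rot']).as_matrix().round(3));grab('scene','pics/scene1.png')
E
```

```text
time: 1.77
position: [0.4773, -0.0038, 0.1834]
tool_rot: [-1.213, 1.207, 1.213]
ft_force: [-0.3, 0.3, 0.7]
grip_width: 0.599
{'time': 1.7667, 'joint_positions': [-0.4918, -0.0657, 0.4284, 1.8766, 0.0279, 1.3251, 1.5048], 'qd': [-0.0014, -0.0011, 0.0045, -0.0035, 0.0034, 0.0008, 0.0041], 'joint_torque': [0.2569, -24.0713, -0.6947, -30.8992, 0.0614, 0.0828, -0.0035], 'position': [0.4773, -0.0038, 0.1834], 'tool_rot': [-1.2126, 1.2069, 1.2132], 'ft_force': [-0.3317, 0.3247, 0.6505], 'torque': [0.0106, -0.0114, -0.0088], 'grip_width': 0.5987}
[[-0.    -1.    -0.005]
 [ 0.    -0.005  1.   ]
 [-1.     0.     0.   ]]
```

View pics/scene1.png

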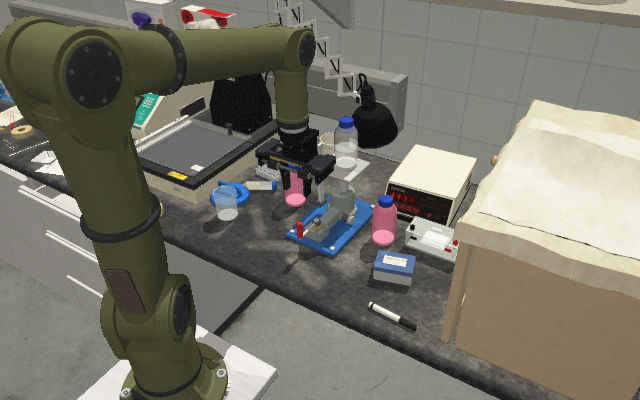

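```bash
python3 -m creep '[{"fingers":0.5,"x":1,"y":0,"z":0,"twist":0},{"fingers":0.4,"x":2.0,"y":0,"z":0,"twist":0},{"fingers":0.35,"x":2.5,"y":0,"z":0,"twist":0},{"fingers":0.35,"x":2.5,"y":0,"z":0,"twist":0},{"fingers":0.35,"x":2.5,"y":0,"z":0,"twist":0},{"fingers":0.35,"x":2.5,"y":0,"z":0,"twist":0}]'
python3 - <<'E'
from h import *
st();d=grab('top','pics/top2.png');e=grab('scene','pics/scene2.png')
print(lev(d))
a=cv2.imread('pics/top2.png')[130:255,280:390];b=cv2.imread('pics/scene2.png')[140:260,260:370]
f=lambda i:cv2.resize(i,(400,450),interpolation=cv2.INTER_CUBIC)
cv2.imwrite('pics/z2.png',np.hstack([f(a),f(b)]))
E
```

```text
time: 2.32
position: [0.4789, -0.0049, 0.0852]
tool_rot: [-1.212, 1.206, 1.21]
ft_force: [0.4, 0.3, 1.1]
grip_width: 0.362
{'time': 2.3167, 'joint_positions': [-0.4815, 0.0219, 0.4445, 2.0036, -0.0108, 1.1156, 1.5413], 'qd': [0.0028, -0.014, 0.0023, -0.0152, 0.0021, -0.0037, 0.0019], 'joint_torque': [-0.0674, -25.5924, 0.2192, -27.5552, 0.0323, 0.138, -0.0015], 'position': [0.4789, -0.0049, 0.0852], 'tool_rot': [-1.2123, 1.2057, 1.2096], 'ft_force': [0.3608, 0.3414, 1.0619], 'torque': [0.0364, -0.0149, 0.0278], 'grip_width': 0.3618}
[1.5576e+02 2.4000e-01 1.8243e+02 9.0000e-02 6.6000e+01 4.7600e+02]
```

View pics/z2.png

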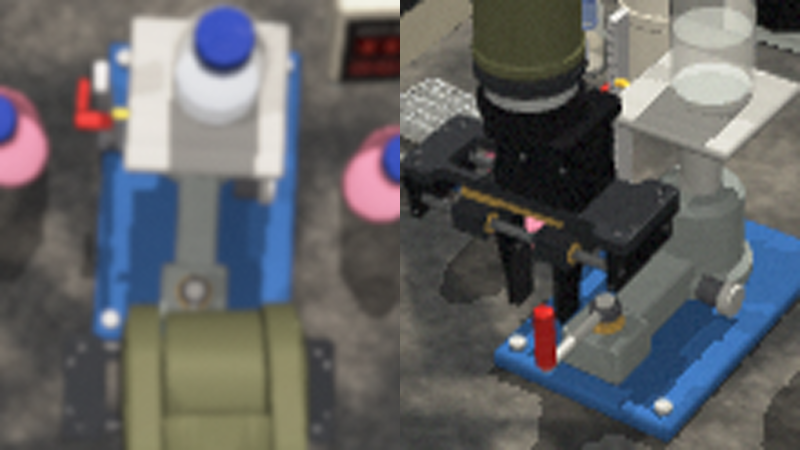

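Run:
```python
from h import *
np.set_printoptions(linewidth=200,suppress=True)
d=np.load('pics/scene2.npz')
for vv in range(208,244,3):
    u=np.arange(284,320,2);v=np.full_like(u,vv);p=pts(d,u,v)
    print(vv,' '.join('%d,%d,%d'%tuple((q*1000).round()) for q in p[:18]))
```

```text
208 631,163,5 636,159,3 468,22,165 469,16,167 471,11,167 479,11,162 654,133,2 441,-30,203 438,-39,207 440,-44,208 439,-50,211 441,-55,212 446,-57,209 446,-63,212 445,-69,214 452,-71,211 669,66,18 441,-90,225
211 626,159,-2 626,152,1 467,22,156 467,15,158 471,12,157 482,13,149 640,123,3 642,117,4 -337,-596,924 470,-22,171 440,-49,201 442,-53,201 477,-35,171 653,78,11 651,70,16 446,-75,207 445,-81,210 442,-89,215
214 608,147,3 613,143,1 617,138,1 466,15,149 469,11,149 478,11,143 483,8,141 637,114,-3 637,106,0 467,-23,164 466,-30,167 471,-33,165 483,-31,155 632,64,19 634,58,20 638,54,19 640,48,20 441,-89,207
217 602,143,-3 599,133,3 603,128,2 466,16,138 466,9,141 476,10,134 488,12,126 622,103,-1 629,101,-5 470,-21,151 466,-30,157 473,-31,153 484,-30,145 622,58,17 621,50,20 629,48,16 632,43,16 440,-90,198
220 586,131,0 586,124,3 594,121,-1 467,17,128 469,12,128 598,102,4 605,100,0 606,92,2 595,77,16 465,-24,145 466,-29,147 475,-29,141 485,-29,133 610,50,16 555,6,72 553,-2,76 558,-6,75 560,-11,75
223 574,123,0 577,117,0 580,112,0 588,111,-5 589,104,-3 588,95,2 591,90,2 473,-4,121 477,-8,1
[... 514 characters left out ...]
 530,68,19 528,60,24 541,62,14 540,54,18 474,-2,89 474,-8,91 478,-12,90 496,-6,75 502,-9,72 535,7,41 534,0,45 534,-7,48 534,-13,50 538,-18,50 542,-22,48
235 530,92,-3 520,76,11 520,69,14 524,65,13 524,57,16 525,51,18 533,49,14 471,-3,81 474,-7,80 482,-9,76 495,-6,65 533,14,28 536,9,29 536,2,32 535,-5,35 534,-13,40 534,-20,42 536,-25,43
238 515,80,2 519,76,1 524,73,-2 521,63,5 522,57,6 517,46,15 519,40,16 521,34,17 475,-6,69 527,24,17 533,21,14 535,16,15 535,8,18 532,0,24 535,-5,24 534,-13,28 534,-20,31 534,-27,34
241 507,75,-2 509,70,-1 513,65,-2 517,61,-3 516,53,1 521,49,-1 519,41,4 519,33,8 515,24,15 518,19,15 520,12,16 521,6,18 526,3,16 527,-3,17 531,-7,16 535,-12,16 532,-20,21 531,-28,26
```

Run:
```python
from h import *
a=cv2.imread('pics/scene2.png')[170:250,260:340];cv2.imwrite('pics/z2b.png',cv2.resize(a,(600,600),interpolation=cv2.INTER_NEAREST))
```

```text
(no output)
```

View pics/z2b.png

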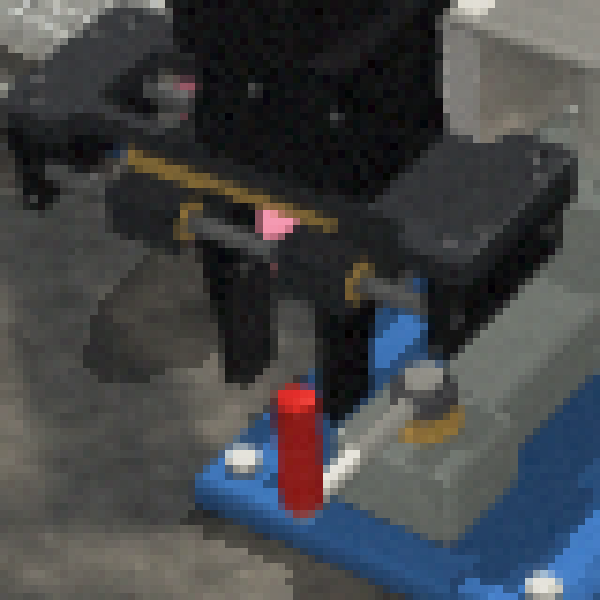

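Run:
```python
from h import *
st();e=grab('scene','pics/scene3.png');st()
a=cv2.imread('pics/scene3.png')[170:250,260:340];cv2.imwrite('pics/z3b.png',cv2.resize(a,(600,600),interpolation=cv2.INTER_NEAREST))
```

```text
{'time': 2.4167, 'joint_positions': [-0.4813, 0.0212, 0.4448, 2.0033, -0.0109, 1.1153, 1.5415], 'qd': [0.0034, -0.0012, 0.0032, 0.0051, -0.002, -0.0051, 0.0012], 'joint_torque': [-0.0633, -26.1461, 0.2277, -28.3176, 0.0372, 0.087, -0.0024], 'position': [0.4794, -0.005, 0.0857], 'tool_rot': [-1.2123, 1.2046, 1.2086], 'ft_force': [0.3941, 0.0881, 0.4692], 'torque': [-0.0228, -0.0127, 0.0028], 'grip_width': 0.3529}
{'time': 2.4667, 'joint_positions': [-0.4812, 0.0213, 0.4448, 2.0036, -0.0109, 1.1152, 1.5416], 'qd': [-0.0002, 0.0042, 0.003, 0.0067, -0.0003, -0.0022, 0.0002], 'joint_torque': [-0.0547, -26.3374, 0.2393, -28.5276, 0.038, 0.074, -0.0019], 'position': [0.4792, -0.0051, 0.0855], 'tool_rot': [-1.2121, 1.2049, 1.2087], 'ft_force': [0.1822, -0.0286, 0.2782], 'torque': [0.0967, -0.0335, 0.0158], 'grip_width': 0.3521}
```

View pics/z3b.png

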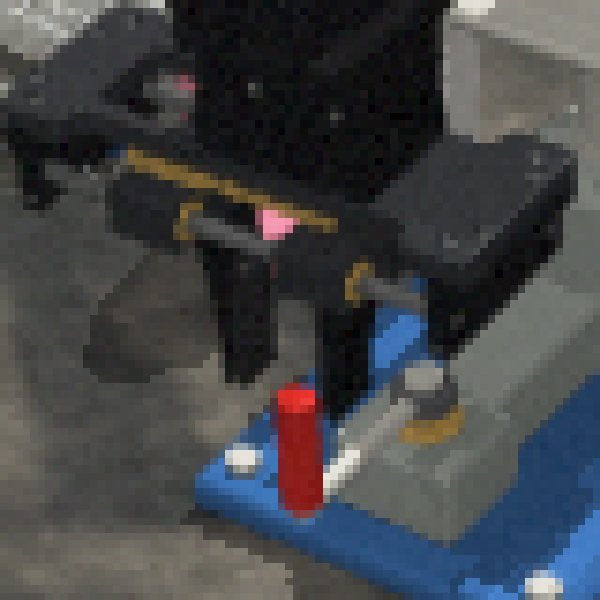

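Run:
```python
from h import *
for f,zt in(('scene1',.1834),('scene3',.0855)):
    d=np.load(f'pics/{f}.npz');v,u=np.mgrid[130:240,270:330];p=pts(d,u,v)
    m=(abs(p[...,0]-.479)<.03)&(abs(p[...,1]+.005)<.05)&(p[...,2]>.115)&(p[...,2]<.3)&(d['pixels'][130:240,270:330].max(-1)<60)
    q=p[m];i=np.argsort(q[:,2])[:10];print(f,q[i].round(3).tolist())
    L=q[q[:,2]<np.sort(q[:,2])[5]+.03]
    for s in(1,-1):
        e=L[s*(L[:,1]+.005)>0];print(s,e.min(0).round(3) if len(e) else None,e.max(0).round(3) if len(e) else None)
```

```text
scene1 [[0.478, 0.025, 0.222], [0.48, 0.023, 0.224], [0.48, -0.039, 0.224], [0.47, -0.039, 0.225], [0.474, -0.039, 0.225], [0.464, 0.03, 0.225], [0.484, -0.039, 0.225], [0.465, 0.027, 0.226], [0.466, 0.025, 0.226], [0.466, 0.032, 0.226]]
1 [0.46  0.02  0.222] [0.486 0.034 0.255]
-1 [ 0.463 -0.042  0.224] [ 0.489 -0.031  0.255]
scene3 [[0.49, 0.014, 0.123], [0.469, -0.026, 0.126], [0.471, 0.013, 0.127], [0.47, -0.029, 0.127], [0.469, 0.015, 0.127], [0.467, 0.017, 0.128], [0.47, 0.01, 0.128], [0.47, -0.023, 0.128], [0.48, 0.009, 0.129], [0.474, 0.009, 0.129]]
1 [0.465 0.008 0.123] [0.49  0.02  0.158]
-1 [ 0.465 -0.033  0.126] [ 0.487 -0.021  0.157]
```

The pictures disagree with the reported tool pose. The fingertips show at z≈0.125, while the state says 0.0855, a steady 39 mm offset that was also there at the higher pose. I'll trust the cameras, lower in steps and watch the force.

```bash
python3 -m creep '[{"fingers":0.35,"x":0.2,"y":0,"z":0,"twist":0},{"fingers":0.35,"x":0.4,"y":0,"z":0,"twist":0},{"fingers":0.35,"x":0.6,"y":0,"z":0,"twist":0},{"fingers":0.35,"x":0.7,"y":0,"z":0,"twist":0},{"fingers":0.35,"x":0.7,"y":0,"z":0,"twist":0}]'
python3 - <<'E'
from h import *
e=grab('scene','pics/scene4.png')
a=cv2.imread('pics/scene4.png')[170:250,260:340];cv2.imwrite('pics/z4b.png',cv2.resize(a,(600,600),interpolation=cv2.INTER_NEAREST))
E
```

```text
time: 2.88
position: [0.4763, -0.0056, 0.054]
tool_rot: [-1.21, 1.211, 1.212]
ft_force: [0.3, 0.3, -0.9]
grip_width: 0.348
```

View pics/z4b.png

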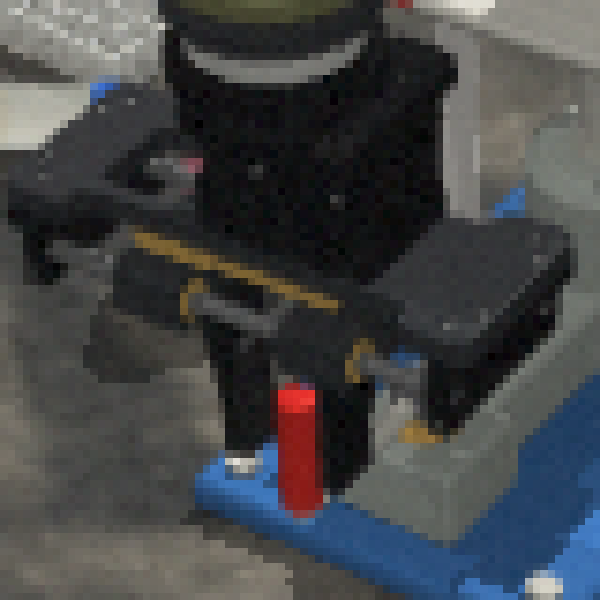

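```bash
python3 -m creep '[{"fingers":0.3,"x":0.15,"y":0,"z":0,"twist":0},{"fingers":0.25,"x":0.25,"y":0,"z":0,"twist":0},{"fingers":0.22,"x":0.25,"y":0,"z":0,"twist":0},{"fingers":0.22,"x":0.25,"y":0,"z":0,"twist":0},{"fingers":0.22,"x":0.25,"y":0,"z":0,"twist":0}]' 6
python3 - <<'E'
from h import *
e=grab('scene','pics/scene5.png')
a=cv2.imread('pics/scene5.png')[170:250,260:340];cv2.imwrite('pics/z5b.png',cv2.resize(a,(600,600),interpolation=cv2.INTER_NEAREST))
v,u=np.mgrid[200:245,285:320];p=pts(e,u,v);bl=e['pixels'][200:245,285:320].max(-1)<60
q=p[bl&(p[...,2]<.13)&(p[...,2]>.07)&(p[...,0]<.5)]
for s in(1,-1):
    k=q[s*(q[:,1]+.005)>0];print(s,k.min(0).round(3),np.median(k,0).round(3),k.max(0).round(3)) if len(k) else 0
E
```

```text
time: 3.35
position: [0.4773, -0.0048, 0.0454]
tool_rot: [-1.21, 1.208, 1.212]
ft_force: [-1.8, 2.3, -0.8]
grip_width: 0.228
1 [0.461 0.003 0.087] [0.467 0.007 0.11 ] [0.478 0.017 0.128]
-1 [ 0.461 -0.03   0.084] [ 0.468 -0.024  0.108] [ 0.49  -0.014  0.13 ]
```

View pics/z5b.png

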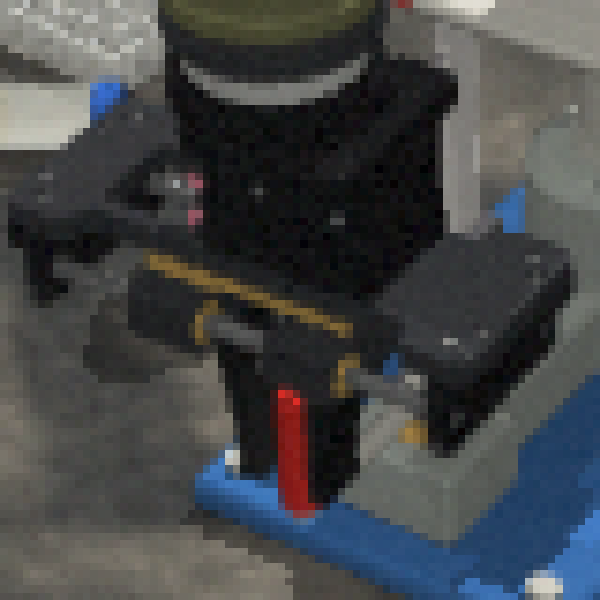

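The fingers now straddle the post, which is visible between them at zoomed (295,450). Closing gently.

```bash
python3 -m creep '[{"fingers":0.2,"x":0,"y":0,"z":0,"twist":0},{"fingers":0.17,"x":0,"y":0,"z":0,"twist":0},{"fingers":0.15,"x":0,"y":0,"z":0,"twist":0},{"fingers":0.15,"x":0,"y":0,"z":0,"twist":0},{"fingers":0.15,"x":0,"y":0,"z":0,"twist":0}]' 6
python3 - <<'E'
from h import *
st();d=grab('top','pics/top6.png');print(lev(d))
E
```

```text
time: 3.82
position: [0.4772, -0.005, 0.0455]
tool_rot: [-1.21, 1.208, 1.212]
ft_force: [-0.4, 3.7, -1.4]
grip_width: 0.18
{'time': 3.8167, 'joint_positions': [-0.4751, 0.0713, 0.4478, 2.0455, -0.0365, 1.0327, 1.5636], 'qd': [-0.0002, -0.0018, 0.001, -0.0012, 0.0015, 0.0024, 0.0014], 'joint_torque': [1.619, -28.5943, 2.6184, -28.9429, 1.0298, -0.5719, -0.0471], 'position': [0.4772, -0.005, 0.0455], 'tool_rot': [-1.2103, 1.2083, 1.2117], 'ft_force': [-0.4288, 3.7061, -1.3587], 'torque': [0.8216, 0.4636, 0.0661], 'grip_width': 0.1798}
[1.5546e+02 2.8000e-01 1.8230e+02 9.0000e-02 6.4000e+01 4.7700e+02]
```

```bash
python3 -m creep '[{"fingers":0.1,"x":0,"y":0,"z":0,"twist":0},{"fingers":0.1,"x":0,"y":0,"z":-0.025,"twist":0},{"fingers":0.1,"x":0,"y":0,"z":-0.05,"twist":0},{"fingers":0.1,"x":0,"y":0,"z":-0.05,"twist":0}]' 30
python3 - <<'E'
from h import *
d=grab('top','pics/top7.png');print(lev(d))
E
```

```text
time: 4.2
position: [0.4772, -0.0067, 0.0454]
tool_rot: [-1.21, 1.208, 1.212]
ft_force: [-2.0, 5.3, -1.2]
grip_width: 0.171
[1.5577e+02 2.7000e-01 1.8235e+02 9.0000e-02 6.7000e+01 4.7500e+02]
```

```bash
python3 -m creep '[{"fingers":0.1,"x":0,"y":0,"z":-0.025,"twist":0},{"fingers":0.1,"x":0,"y":0,"z":-0.05,"twist":0},{"fingers":0.1,"x":0,"y":0,"z":-0.05,"twist":0},{"fingers":0.1,"x":0,"y":0,"z":-0.05,"twist":0}]'
python3 - <<'E'
from h import *
d=grab('top','pics/top8.png');print(lev(d))
E
```

```text
time: 4.58
position: [0.4772, -0.0079, 0.0455]
tool_rot: [-1.21, 1.207, 1.213]
ft_force: [-1.6, 5.9, -1.3]
grip_width: 0.175
[1.5605e+02 2.8000e-01 1.8226e+02 9.0000e-02 6.6000e+01 4.7800e+02]
```

```bash
python3 -m creep '[{"fingers":0.1,"x":0,"y":0,"z":-0.025,"twist":0},{"fingers":0.1,"x":0,"y":0,"z":-0.05,"twist":0},{"fingers":0.1,"x":0,"y":0,"z":-0.05,"twist":0},{"fingers":0.1,"x":0,"y":0,"z":-0.05,"twist":0}]'
python3 - <<'E'
from h import *
d=grab('top','pics/top9.png');print(lev(d))
E
```

```text
time: 4.97
position: [0.4771, -0.0096, 0.0454]
tool_rot: [-1.21, 1.207, 1.214]
ft_force: [-2.8, 7.8, -0.7]
grip_width: 0.174
[1.5548e+02 2.6000e-01 1.8126e+02 9.0000e-02 6.6000e+01 4.7700e+02]
```

```bash
python3 -m creep '[{"fingers":0.1,"x":0,"y":0,"z":0,"twist":0},{"fingers":0.1,"x":0,"y":0,"z":0,"twist":0}]'
python3 - <<'E'
from h import *
d=grab('top','pics/top10.png');print(lev(d));s=telemetry.get_state();print(s['time'],s['position'],s['ft_force'])
E
```

```text
time: 5.18
position: [0.4771, -0.0096, 0.0454]
tool_rot: [-1.21, 1.207, 1.214]
ft_force: [-3.0, 7.1, -0.9]
grip_width: 0.173
[1.5548e+02 2.0000e-01 1.8018e+02 9.0000e-02 6.7000e+01 4.7200e+02]
5.2333 [ 0.47709893 -0.00954145  0.04544538] [-2.64343094  7.41428892 -1.50166283]
```

```bash
python3 -m creep '[{"fingers":0.1,"x":0,"y":0,"z":-0.03,"twist":0},{"fingers":0.1,"x":0,"y":0,"z":-0.03,"twist":0},{"fingers":0.1,"x":0,"y":0,"z":-0.03,"twist":0},{"fingers":0.1,"x":0,"y":0,"z":-0.03,"twist":0}]'
python3 - <<'E'
from h import *
d=grab('top','pics/top11.png');print(lev(d))
d=grab('top','pics/top12.png');print(lev(d))
s=telemetry.get_state();print(s['time'],s['position'],s['ft_force'])
E
```

```text
time: 5.57
position: [0.4771, -0.0105, 0.0454]
tool_rot: [-1.21, 1.206, 1.214]
ft_force: [-1.8, 6.5, -1.2]
grip_width: 0.177
[1.5553e+02 2.8000e-01 1.7761e+02 9.0000e-02 6.7000e+01 4.7300e+02]
[1.5571e+02 2.5000e-01 1.7718e+02 9.0000e-02 6.7000e+01 4.7700e+02]
5.6667 [ 0.47716633 -0.01053975  0.04545275] [-2.45475731  8.10211572 -0.95231966]
```

```bash
python3 -m creep '[{"fingers":0.1,"x":0,"y":0,"z":-0.005,"twist":0},{"fingers":0.1,"x":0,"y":0,"z":-0.01,"twist":0},{"fingers":0.1,"x":0,"y":0,"z":-0.01,"twist":0},{"fingers":0.1,"x":0,"y":0,"z":-0.01,"twist":0},{"fingers":0.1,"x":0,"y":0,"z":-0.01,"twist":0},{"fingers":0.1,"x":0,"y":0,"z":-0.01,"twist":0},{"fingers":0.1,"x":0,"y":0,"z":-0.01,"twist":0},{"fingers":0.1,"x":0,"y":0,"z":-0.01,"twist":0},{"fingers":0.1,"x":0,"y":0,"z":-0.01,"twist":0}]'
python3 - <<'E'
from h import *
d=grab('top','pics/top13.png');print(lev(d))
s=telemetry.get_state();print(s['time'],s['position'],s['ft_force'])
E
```

```text
time: 6.42
position: [0.4771, -0.0109, 0.0454]
tool_rot: [-1.21, 1.206, 1.214]
ft_force: [-2.7, 8.5, -1.3]
grip_width: 0.173
[1.5615e+02 3.0000e-01 1.7089e+02 9.0000e-02 6.5000e+01 4.6700e+02]
6.4667 [ 0.47707525 -0.01087877  0.04544903] [-3.6658256   7.99508952 -1.27816322]
```

```bash
python3 -m creep '[{"fingers":0.1,"x":0,"y":0,"z":-0.012,"twist":0},{"fingers":0.1,"x":0,"y":0,"z":-0.012,"twist":0},{"fingers":0.1,"x":0,"y":0,"z":-0.012,"twist":0},{"fingers":0.1,"x":0,"y":0,"z":-0.012,"twist":0},{"fingers":0.1,"x":0,"y":0,"z":-0.012,"twist":0},{"fingers":0.1,"x":0,"y":0,"z":-0.012,"twist":0},{"fingers":0.1,"x":0,"y":0,"z":-0.012,"twist":0},{"fingers":0.1,"x":0,"y":0,"z":-0.012,"twist":0},{"fingers":0.1,"x":0,"y":0,"z":-0.012,"twist":0}]'
python3 - <<'E'
from h import *
d=grab('top','pics/top14.png');print(lev(d))
s=telemetry.get_state();print(s['time'],s['position'],s['ft_force'])
E
```

```text
time: 7.22
position: [0.4771, -0.0113, 0.0454]
tool_rot: [-1.21, 1.206, 1.214]
ft_force: [-2.3, 8.2, -1.6]
grip_width: 0.175
[1.5599e+02 2.6000e-01 1.6383e+02 9.0000e-02 6.5000e+01 4.6500e+02]
7.2667 [ 0.47708726 -0.01129924  0.04542975] [-3.25810661  7.08084693 -0.97734296]
```

```bash
python3 -m creep '[{"fingers":0.1,"x":0,"y":0,"z":0,"twist":0},{"fingers":0.1,"x":0,"y":0,"z":0.02,"twist":0},{"fingers":0.1,"x":0,"y":0,"z":0.04,"twist":0},{"fingers":0.1,"x":0,"y":0,"z":0.06,"twist":0},{"fingers":0.1,"x":0,"y":0,"z":0.075,"twist":0}]'
python3 - <<'E'
from h import *
d=grab('top','pics/top15.png');print(lev(d))
s=telemetry.get_state();print(s['time'],s['position'],s['ft_force'])
E
```

```text
time: 7.68
position: [0.4773, -0.0113, 0.0454]
tool_rot: [-1.211, 1.21, 1.211]
ft_force: [-3.5, 0.3, -0.2]
grip_width: 0.174
[1.5543e+02 2.7000e-01 1.5987e+02 9.0000e-02 6.5000e+01 4.6200e+02]
7.7333 [ 0.4772303  -0.01132537  0.04543827] [-3.77024827  1.21269849  0.10659505]
```

```bash
python3 -m creep '[{"fingers":0.1,"x":0,"y":0,"z":0.05,"twist":0},{"fingers":0.1,"x":0,"y":0,"z":0.1,"twist":0},{"fingers":0.1,"x":0,"y":0,"z":0.14,"twist":0},{"fingers":0.1,"x":0,"y":0,"z":0.16,"twist":0}]'
python3 - <<'E'
from h import *
d=grab('top','pics/top16.png');print(lev(d))
s=telemetry.get_state();print(s['time'],s['position'],s['ft_force'])
E
```

```text
time: 8.07
position: [0.4771, -0.0095, 0.0454]
tool_rot: [-1.212, 1.215, 1.206]
ft_force: [-3.3, -10.0, 0.9]
grip_width: 0.178
[1.5574e+02 2.7000e-01 1.5753e+02 1.0000e-01 6.5000e+01 4.5900e+02]
8.1167 [ 0.47713576 -0.00954286  0.045455  ] [-3.66592135 -9.89575151  0.53179639]
```

```bash
python3 -m creep '[{"fingers":0.1,"x":0,"y":0,"z":0.03,"twist":0},{"fingers":0.1,"x":0,"y":0,"z":0.03,"twist":0}]'
python3 - <<'E'
from h import *
d=grab('top','pics/top17.png');print(lev(d))
v,u=np.mgrid[135:180,316:322];q=pts(d,u,v)[...,2];q=q[(q>.145)&(q<.17)];print('med',np.median(q)*1e3)
s=telemetry.get_state();print(s['time'],s['position'],s['ft_force'])
E
```

```text
time: 8.28
position: [0.4771, -0.0088, 0.0454]
tool_rot: [-1.212, 1.216, 1.205]
ft_force: [-3.9, -10.3, 0.6]
grip_width: 0.173
[1.5534e+02 2.4000e-01 1.5746e+02 9.0000e-02 6.6000e+01 4.5700e+02]
med 157.4672951239702
8.3333 [ 0.4770912  -0.0088491   0.04543382] [ -4.00009666 -10.96595727  -0.44438227]
```

```bash
cat >> h.py <<'E'
def avg(n=8,pre='avg'):
    ds=[viewer.get_image('top') for _ in range(n)]
    print('mk/deck',np.mean([lev(d) for d in ds],0)[[0,2]], 'first/last deck',lev(ds[0])[2],lev(ds[-1])[2])
    z=np.median([d['z_map'] for d in ds],0).astype(np.float32)
    d=dict(ds[-1]);d['z_map']=z;return d,ds
E
python3 - <<'E'
from h import *
np.set_printoptions(linewidth=200,suppress=True)
d,ds=avg(10);np.savez('pics/avg1.npz',**d)
v,u=np.mgrid[150:172,299:324];print((pts(d,u,v)[...,2]*1000).round(1))
v,u=np.mgrid[145:178,316:352];p=pts(d,u,v).reshape(-1,3);p=p[abs(p[:,2]-.1573)<.003]
A=np.c_[p[:,:2],np.ones(len(p))];c=np.linalg.lstsq(A,p[:,2],rcond=None)[0];print('plane',c,'at marker',c@[.688,.0826,1],'at tab',c@[.688,.06,1])
b=plane(d,[300.],[240.],0.);vv,uu=np.mgrid[180:230,240:275];print('bench',np.median(pts(d,uu,vv)[...,2]))
s=telemetry.get_state();print(s['time'],s['position'],s['ft_force'])
E
```

```text
mk/deck [155.73  157.385] first/last deck 157.38 157.3
[[  0.4  -0.   -0.3  -0.7   1.    0.8  -0.7 229.6 230.2 231.9 222.   14.8  17.1  17.   15.4  15.6  16.4 157.8 157.  157.7 156.4 158.7 159.5 157.2 157.3]
 [ -0.8  -0.6   1.6   0.4   0.6   0.3  -0.1 231.2 231.1 231.9 220.6  16.4  15.9  15.5  16.1  17.6 153.1 156.8 157.4 157.5 157.3 158.  157.6 157.4 158.1]
 [ -0.2  -0.9   0.3 155.2  -0.2  -1.3   0.2 230.3 231.9 230.9 216.9  15.6  15.2  15.8  15.4  15.8 155.5 157.  156.9 157.6 157.  157.5 156.9 157.8 156.5]
 [  2.   -0.6  -0.8 155.7 155.6   0.9  -0.  230.5 231.7 230.6 213.9  14.5  16.9  18.1  17.3  15.6 154.8 157.4 158.8 156.8 157.3 157.3 158.8 156.8 158. ]
 [ -0.1  -1.  154.8 156.8 155.2   1.   -0.5 230.9 231.7 231.7 209.6  15.8  16.1  16.3  16.   17.  155.5 158.2 158.4 156.9 157.6 158.2 157.6 157.3 158.1]
 [ -1.    1.1 156.  155.  154.5   0.3   0.3 230.3 231.3 230.2 207.8 152.8  16.9  16.7  15.2  15.  154.8 157.2 158.  157.3 157.9 158.6 158.3 158.  157.3]
 [  1.3   1.  154.8 156.1 154.4  -0.8  -1.  221.8 222.2 221.9 204.4 148.1  17.6  16.   15.7  16.3 155.1 156.6 158.2 157.5 157.4
[... 1837 characters left out ...]
157.9 158.1 158.7 156.7]
 [  0.3   2.1   0.7  -0.    1.3   0.6   1.6  27.6  28.2  27.4  38.6  39.2  32.4  28.6  28.   17.2 156.4 157.3 158.2 157.8 158.2 158.  158.8 157.5 157.5]
 [ -0.5   0.4   2.2   1.1  -1.3   0.3   0.5  26.6  28.4  28.   28.3  26.5  25.9  27.5  29.9 154.1 157.2 156.5 158.2 157.6 158.1 157.2 157.4 156.2 158. ]
 [  0.1   0.2   1.3   1.5   2.1   0.2   0.7  27.1  27.9  28.7  28.2  27.7  27.1  27.9  28.  155.5 156.  158.1 158.1 156.8 157.6 158.3 158.3 157.6 157.4]]
plane [-0.00090721 -0.00032482  0.15825638] at marker 0.15760539350906716 at tab 0.15761273453537564
bench 0.00037218121243831614
8.8333 [ 0.47707979 -0.00882867  0.04543066] [ -2.92070511 -10.44289421   0.63045644]
```

```bash
python3 -m creep '[{"fingers":0.1,"x":0,"y":0,"z":-0.05,"twist":0},{"fingers":0.1,"x":0,"y":0,"z":-0.1,"twist":0},{"fingers":0.1,"x":0,"y":0,"z":-0.14,"twist":0},{"fingers":0.1,"x":0,"y":0,"z":-0.16,"twist":0}]'
python3 - <<'E'
from h import *
print(lev(viewer.get_image('top')));s=telemetry.get_state();print(s['time'],s['position'],s['ft_force'])
E
```

```text
time: 9.17
position: [0.4771, -0.0087, 0.0454]
tool_rot: [-1.209, 1.208, 1.212]
ft_force: [-5.1, 2.7, 0.1]
grip_width: 0.171
[1.5571e+02 2.8000e-01 1.5734e+02 1.0000e-01 6.6000e+01 4.5700e+02]
9.2167 [ 0.47709948 -0.0086882   0.04543964] [-4.20623427  0.65858522 -0.57345451]
```

```bash
python3 -m creep '[{"fingers":0.1,"x":0,"y":0,"z":-0.03,"twist":0},{"fingers":0.1,"x":0,"y":0,"z":-0.055,"twist":0},{"fingers":0.1,"x":0,"y":0,"z":-0.055,"twist":0}]'
python3 - <<'E'
from h import *
print(lev(viewer.get_image('top')));s=telemetry.get_state();print(s['time'],s['position'],s['ft_force'])
E
```

```text
time: 9.47
position: [0.4772, -0.0098, 0.0455]
tool_rot: [-1.21, 1.207, 1.213]
ft_force: [-4.8, 2.8, 0.2]
grip_width: 0.18
[1.5565e+02 2.4000e-01 1.5628e+02 1.0000e-01 6.6000e+01 4.5600e+02]
9.5167 [ 0.47719494 -0.00983342  0.04546755] [-4.08306048  4.64381917 -0.23958042]
```

```bash
python3 -m creep '[{"fingers":0.1,"x":0,"y":0,"z":0.19,"twist":0},{"fingers":0.1,"x":0,"y":0,"z":0.2,"twist":0},{"fingers":0.1,"x":0,"y":0,"z":0.2,"twist":0}]'
python3 - <<'E'
from h import *
s=telemetry.get_state();print(s['time'],s['position'],s['ft_force'])
d,_=avg(6)
v,u=np.mgrid[145:178,316:352];p=pts(d,u,v).reshape(-1,3);p=p[abs(p[:,2]-.1556)<.003];print(p[:,2].mean())
E
```

```text
time: 9.77
position: [0.477, -0.007, 0.0454]
tool_rot: [-1.212, 1.213, 1.208]
ft_force: [-4.4, -7.8, 1.5]
grip_width: 0.171
9.7667 [ 0.4770345  -0.00700111  0.04543884] [-4.3546874  -7.78435929  1.52889526]
mk/deck [155.74833333 156.24833333] first/last deck 156.08 156.4
0.1564616994866569
```

Run:
```python
from h import *
np.set_printoptions(linewidth=200,suppress=True)
ds=[viewer.get_image('scene') for _ in range(5)];e=dict(ds[-1]);e['z_map']=np.median([x['z_map'] for x in ds],0);np.savez('pics/sc_avg.npz',**e)
v,u=np.mgrid[158:178,306:330];print((pts(e,u,v)[...,2]*1000).round(0).astype(int))
a=cv2.cvtColor(e['pixels'],cv2.COLOR_RGB2BGR)[145:195,290:350];cv2.imwrite('pics/z6.png',cv2.resize(a,(720,600),interpolation=cv2.INTER_NEAREST))
h=cv2.cvtColor(e['pixels'],cv2.COLOR_RGB2HSV)[158:178,306:330];z=pts(e,u,v)[...,2]
red=((h[...,0]<8)|(h[...,0]>172))&(h[...,1]>150)&(h[...,2]>200);m=z[red&(abs(z-.156)<.006)];print('mk',m.mean(),len(m),m.std())
```

```text
[[336 333 332 330 324  14  12  12  10   9   3 187 189 188 186 184 183  47  50  52  54  57  57  57]
 [332 331 328 326 322  10   8   9   5   0   2 183 184 184 180 180 178  44  46  49  50  52  51  53]
 [331 329 326 324 320   5   7   2  -2   0   2 179 180 182 180 178 174  41  41  44  46  48  49  51]
 [327 326 324 321 316   2   2  -1   2   1   0 176 178 178 177 173 171  35  36  40  43  43  43  46]
 [326 323 321 319 315   0   1  -1   0   1   1 173 174 174 172 169 167  30  35  34  37  39  40  42]
 [322 320 318 316 311   1   1  -1   3 158 157 170 171 171 169 167 164  27  30  34  32  34  36  37]
 [319 319 315 312 309 303   1   1 156 156 155 167 166 167 166 163 160  20  25  26  27  32  32  33]
 [316 316 312 311 308 304   1 156 159 155 153 163 165 165 162 159 156  17  20  20  25  28  27 157]
 [315 313 310 308 303 302 157 157 157 153 150 158 159 160 158 155 153  12  16  19  19 156 156 157]
 [312 310 308 305 304 300 157 156 156 156 157 154 154 158 157 151 150   4  13  11 157 156 156 158]
 [309 307 305 304 301 298 155 155 156 159 157 156 155 156 152 148 145   0   6 157 155 155 156 157]
 [306 304 3
[... 228 characters left out ...]
 149 151 147 144 141 157 157 158 156 158 157 159 157 157]
 [299 297 293 291 290 287   3   3  -1   0   1   1 139 138 156 156 157 158 156 157 155 157 157 158]
 [296 293 291 290 288 284   0   0   2   1   1   0 135 157 155 156 156 156 157 157 157 157 158 159]
 [292 290 289 289 286   0   1   0   1   1  -1  -1 158 156 158 157 158 156 158 157 158 155 157 158]
 [290 289 287 285 265   0   1   1   1   1 154 156 156 157 158 157 159 156 157 157 156 156 157 158]
 [287 286 285 280 264 264   2   1   2 156 157 158 156 157 157 156 156 158 158 157 156 157 157 157]
 [286 284 279 269 265 265   2 256   2 154 154 156 156 157 156 157 159 159 157 157 157 158 158 157]]
mk 0.15660708821054706 14 0.0010104225086704044
```

View pics/z6.png

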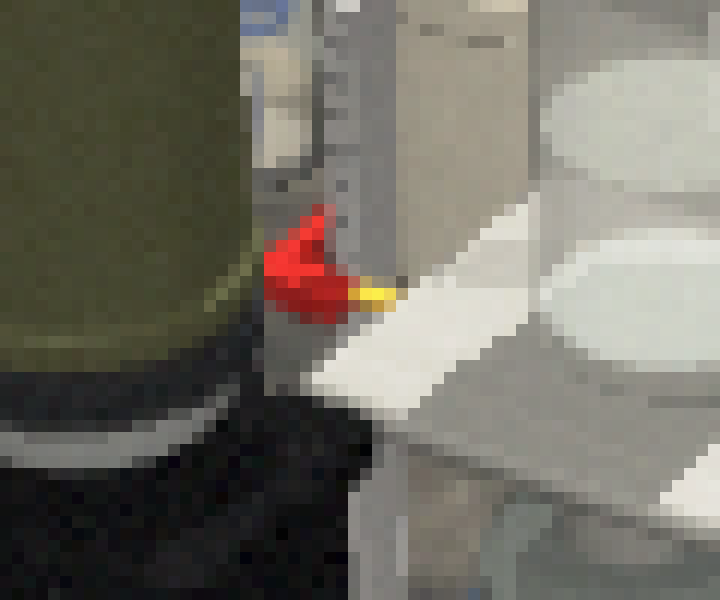

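Both views show the deck level with the marker to about 0.5 mm. The top view reads marker 155.75 and deck 156.3–156.5; the scene view reads 156.6 and about 157. In the scene picture the yellow tab at zoomed (375,293) meets the red clip. Next is nipping the valve shut in steps.

```bash
python3 -m creep '[{"fingers":0.1,"x":0,"y":0,"z":0.04,"twist":0},{"fingers":0.1,"x":0,"y":0,"z":0.08,"twist":0},{"fingers":0.1,"x":0,"y":0,"z":0.12,"twist":0},{"fingers":0.1,"x":0,"y":0,"z":0.12,"twist":0},{"fingers":0.1,"x":0,"y":0,"z":0.12,"twist":0}]'
python3 - <<'E'
from h import *
for i in range(4):
    viewer.get_image('top');s=telemetry.get_state();print(s['time'],s['position'].round(4) if hasattr(s['position'],'round') else s['position'],np.round(s['ft_force'],2))
E
```

```text
time: 10.73
position: [0.477, -0.0053, 0.0454]
tool_rot: [-1.213, 1.217, 1.205]
ft_force: [-5.0, -12.8, 1.1]
grip_width: 0.173
10.7833 [ 0.477  -0.0053  0.0454] [ -4.7  -12.63   0.92]
10.8333 [ 0.477  -0.0053  0.0454] [ -5.06 -13.14   0.68]
10.8833 [ 0.477  -0.0053  0.0454] [ -4.39 -13.27   0.82]
10.9333 [ 0.477  -0.0053  0.0454] [ -5.2  -12.62   1.16]
```

```bash
python3 -m creep '[{"fingers":0.1,"x":0,"y":0,"z":0.03,"twist":0},{"fingers":0.1,"x":0,"y":0,"z":0.06,"twist":0},{"fingers":0.1,"x":0,"y":0,"z":0.09,"twist":0},{"fingers":0.1,"x":0,"y":0,"z":0.12,"twist":0},{"fingers":0.1,"x":0,"y":0,"z":0.15,"twist":0},{"fingers":0.1,"x":0,"y":0,"z":0.15,"twist":0},{"fingers":0.1,"x":0,"y":0,"z":0.15,"twist":0}]'
python3 - <<'E'
from h import *
for i in range(4):
    viewer.get_image('top');s=telemetry.get_state();print(s['time'],np.round(s['position'],4),np.round(s['ft_force'],2),np.round(s['torque'],2))
E
```

```text
time: 11.52
position: [0.4768, -0.0007, 0.0454]
tool_rot: [-1.213, 1.219, 1.204]
ft_force: [-6.1, -15.8, 2.1]
grip_width: 0.171
11.5667 [ 0.4768 -0.0008  0.0454] [ -6.04 -16.36   1.96] [-3.4   1.2  -0.32]
11.6167 [ 0.4768 -0.0007  0.0454] [ -6.39 -15.59   1.09] [-3.37  1.22 -0.32]
11.6667 [ 0.4768 -0.0007  0.0454] [ -5.05 -15.22   1.3 ] [-3.4   1.17 -0.38]
11.7167 [ 0.4767 -0.0007  0.0454] [ -5.86 -14.8    3.26] [-3.38  1.16 -0.38]
```

```bash
python3 -m creep '[{"fingers":0.1,"x":0,"y":0.02,"z":0.02,"twist":0},{"fingers":0.1,"x":0,"y":0.04,"z":0.04,"twist":0},{"fingers":0.1,"x":0,"y":0.06,"z":0.05,"twist":0},{"fingers":0.1,"x":0,"y":0.06,"z":0.05,"twist":0},{"fingers":0.1,"x":0,"y":0.06,"z":0.05,"twist":0}]'
python3 - <<'E'
from h import *
for i in range(5):
    viewer.get_image('top');s=telemetry.get_state();print(s['time'],np.round(s['position'],4),np.round(s['ft_force'],2),np.round(s['torque'],2))
E
```

```text
time: 12.13
position: [0.4768, 0.0011, 0.0454]
tool_rot: [-1.216, 1.215, 1.2]
ft_force: [1.3, -16.3, -5.3]
grip_width: 0.171
12.1833 [0.4768 0.0011 0.0454] [  1.62 -16.69  -3.98] [-3.38 -0.21 -0.28]
12.2333 [0.4768 0.0011 0.0454] [  1.2  -15.19  -4.3 ] [-3.44 -0.16 -0.22]
12.2833 [0.4768 0.0011 0.0454] [  2.06 -16.24  -4.15] [-3.38 -0.17 -0.3 ]
12.3333 [0.4768 0.0011 0.0454] [  0.97 -15.75  -4.46] [-3.41 -0.18 -0.27]
12.3833 [0.4768 0.0011 0.0454] [  1.16 -15.31  -3.94] [-3.46 -0.22 -0.31]
```

```bash
python3 -m creep '[{"fingers":0.1,"x":0,"y":0,"z":0.025,"twist":0},{"fingers":0.1,"x":0,"y":0,"z":0.05,"twist":0},{"fingers":0.1,"x":0,"y":0,"z":0.075,"twist":0},{"fingers":0.1,"x":0,"y":0,"z":0.09,"twist":0},{"fingers":0.1,"x":0,"y":0,"z":0.09,"twist":0},{"fingers":0.1,"x":0,"y":0,"z":0.09,"twist":0}]'
python3 - <<'E'
from h import *
for i in range(5):
    viewer.get_image('top');s=telemetry.get_state();print(s['time'],np.round(s['position'],4),np.round(s['ft_force'],2),np.round(s['torque'],2))
E
```

```text
time: 12.88
position: [0.4769, 0.0043, 0.0454]
tool_rot: [-1.216, 1.216, 1.2]
ft_force: [0.6, -18.0, -4.8]
grip_width: 0.175
12.9333 [0.4768 0.0043 0.0454] [  1.88 -16.96  -4.53] [-3.56 -0.24 -0.33]
12.9833 [0.4769 0.0043 0.0455] [  1.33 -16.21  -3.61] [-3.56 -0.25 -0.31]
13.0333 [0.4769 0.0044 0.0455] [  0.84 -17.14  -3.09] [-3.58 -0.21 -0.34]
13.0833 [0.4768 0.0043 0.0454] [  0.57 -17.33  -3.73] [-3.53 -0.22 -0.29]
13.1333 [0.4768 0.0043 0.0454] [  1.34 -16.92  -3.99] [-3.61 -0.21 -0.29]
```

```bash
python3 -m creep '[{"fingers":0.1,"x":0,"y":0,"z":0.025,"twist":0},{"fingers":0.1,"x":0,"y":0,"z":0.05,"twist":0},{"fingers":0.1,"x":0,"y":0,"z":0.065,"twist":0},{"fingers":0.1,"x":0,"y":0,"z":0.065,"twist":0},{"fingers":0.1,"x":0,"y":0,"z":0.065,"twist":0}]'
python3 - <<'E'
from h import *
F=[]
for i in range(10):
    viewer.get_image('top');s=telemetry.get_state();F.append(np.r_[s['ft_force'],s['torque']])
print(s['time'],np.round(s['position'],4),np.mean(F,0).round(2),np.std(F,0).round(2))
E
```

```text
time: 13.55
position: [0.4769, 0.0067, 0.0454]
tool_rot: [-1.216, 1.216, 1.199]
ft_force: [1.5, -16.3, -3.9]
grip_width: 0.176
14.05 [0.4769 0.0067 0.0454] [  1.51 -17.53  -4.2   -3.71  -0.28  -0.29] [0.37 0.31 0.36 0.03 0.03 0.02]
```

```bash
python3 -m creep '[{"fingers":0.1,"x":0,"y":0,"z":0.025,"twist":0},{"fingers":0.1,"x":0,"y":0,"z":0.055,"twist":0},{"fingers":0.1,"x":0,"y":0,"z":0.055,"twist":0},{"fingers":0.1,"x":0,"y":0,"z":0.055,"twist":0}]'
python3 - <<'E'
from h import *
F=[]
for i in range(8):
    viewer.get_image('top');s=telemetry.get_state();F.append(np.r_[s['ft_force'],s['torque']])
print(s['time'],np.round(s['position'],4),np.mean(F,0).round(2),np.std(F,0).round(2))
E
```

```text
time: 14.38
position: [0.4771, 0.0087, 0.0454]
tool_rot: [-1.216, 1.216, 1.199]
ft_force: [2.0, -17.5, -5.3]
grip_width: 0.173
14.7833 [0.477  0.0087 0.0454] [  1.65 -17.86  -4.64  -3.79  -0.36  -0.29] [0.42 0.51 0.52 0.04 0.03 0.03]
```

Run:
```python
from h import *
s=st();d=grab('scene','pics/scene20.png');t=grab('top','pics/top20.png');print(lev(t))
for f in('scene5','scene20'):
    e=np.load(f'pics/{f}.npz');h=cv2.cvtColor(e['pixels'],cv2.COLOR_RGB2HSV);m=((h[...,0]<8)|(h[...,0]>172))&(h[...,1]>150)&(h[...,2]>80)
    m[:200]=0;m[260:]=0;m[:,:280]=0;m[:,320:]=0
    v,u=np.where(m);p=pts(e,u,v);p=p[p[:,2]>.07];print(f,len(p),np.median(p,0).round(4),u.mean(),v.mean())
a=cv2.imread('pics/scene20.png')[170:250,260:340];cv2.imwrite('pics/z20.png',cv2.resize(a,(600,600),interpolation=cv2.INTER_NEAREST))
```

```text
{'time': 14.7833, 'joint_positions': [-0.4997, 0.0674, 0.4326, 2.049, -0.0204, 1.0286, 1.5098], 'qd': [-0.0008, 0.0007, 0.0006, -0.0009, -0.0025, 0.0011, -0.0003], 'joint_torque': [-8.8177, -31.0179, -7.9208, -29.3068, -5.1355, 0.3023, 0.2876], 'position': [0.477, 0.0087, 0.0454], 'tool_rot': [-1.2161, 1.216, 1.199], 'ft_force': [1.5494, -18.6924, -5.6705], 'torque': [-3.7874, -0.3608, -0.2696], 'grip_width': 0.1748}
[1.5576e+02 2.6000e-01 1.5639e+02 9.0000e-02 6.6000e+01 4.5700e+02]
scene5 61 [ 0.4718 -0.0052  0.1036] 298.59016393442624 229.4262295081967
scene20 31 [0.4722 0.0084 0.0986] 294.4375 228.8125
```

View pics/z20.png

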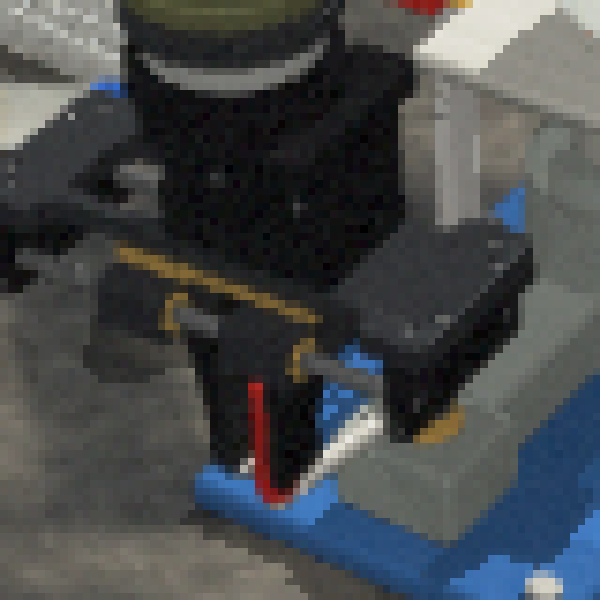

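```bash
python3 -m creep '[{"fingers":0.1,"x":0,"y":0,"z":-0.05,"twist":0},{"fingers":0.1,"x":0,"y":0,"z":-0.1,"twist":0},{"fingers":0.1,"x":0,"y":0,"z":-0.15,"twist":0},{"fingers":0.1,"x":0,"y":0,"z":-0.15,"twist":0},{"fingers":0.1,"x":0,"y":0,"z":-0.15,"twist":0}]'
python3 - <<'E'
from h import *
F=[]
for i in range(4):
    viewer.get_image('top');s=telemetry.get_state();F.append(np.r_[s['ft_force'],s['torque']])
print(s['time'],np.round(s['position'],4),np.mean(F,0).round(2))
E
```

```text
time: 15.3
position: [0.477, 0.0085, 0.0455]
tool_rot: [-1.214, 1.209, 1.205]
ft_force: [2.7, -6.9, -6.9]
grip_width: 0.173
15.5 [0.477  0.0085 0.0455] [ 2.73 -7.04 -6.73 -1.59 -0.56 -0.27]
```

```bash
python3 -m creep '[{"fingers":0.1,"x":0,"y":0,"z":-0.05,"twist":0},{"fingers":0.1,"x":0,"y":0,"z":-0.08,"twist":0},{"fingers":0.1,"x":0,"y":0,"z":-0.08,"twist":0},{"fingers":0.26,"x":0,"y":0,"z":-0.08,"twist":0},{"fingers":0.26,"x":0,"y":0,"z":-0.08,"twist":0},{"fingers":0.26,"x":0,"y":0,"z":-0.08,"twist":0},{"fingers":0.26,"x":0,"y":0,"z":-0.08,"twist":0}]'
python3 - <<'E'
from h import *
F=[]
for i in range(6):
    d=viewer.get_image('scene');s=telemetry.get_state();F.append(np.r_[s['ft_force'],s['torque']])
print(s['time'],np.round(s['position'],4),np.mean(F,0).round(2),s['grip_width'])
d=grab('scene','pics/scene21.png')
a=cv2.imread('pics/scene21.png')[170:250,260:340];cv2.imwrite('pics/z21.png',cv2.resize(a,(600,600),interpolation=cv2.INTER_NEAREST))
E
```

```text
time: 16.08
position: [0.4757, 0.0095, 0.0462]
tool_rot: [-1.211, 1.206, 1.211]
ft_force: [0.1, 0.8, 0.2]
grip_width: 0.256
16.3833 [0.4752 0.0087 0.0457] [0.12 0.   0.08 0.02 0.01 0.  ] 0.25637790956711837
```

View pics/z21.png

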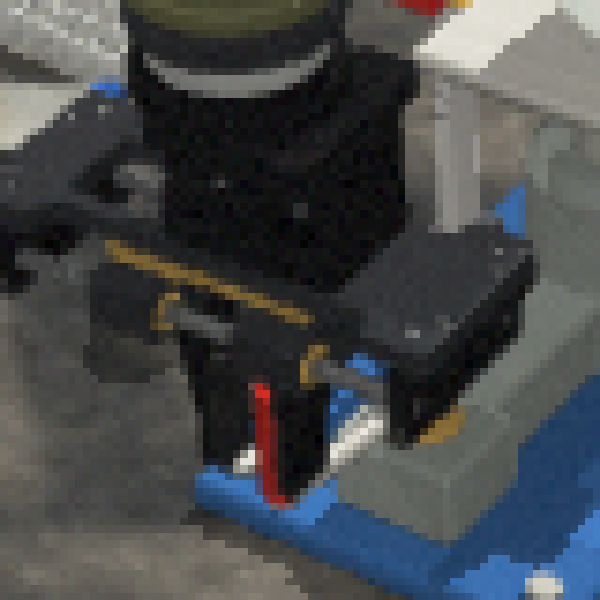

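```bash
python3 -m creep '[{"fingers":0.256,"x":0,"y":0,"z":0.05,"twist":0},{"fingers":0.256,"x":0,"y":0,"z":0.1,"twist":0},{"fingers":0.256,"x":0,"y":0,"z":0.15,"twist":0},{"fingers":0.256,"x":0,"y":0,"z":0.2,"twist":0},{"fingers":0.256,"x":0,"y":0,"z":0.25,"twist":0},{"fingers":0.256,"x":0,"y":0,"z":0.25,"twist":0},{"fingers":0.256,"x":0,"y":0,"z":0.25,"twist":0}]' 50
python3 - <<'E'
from h import *
F=[]
for i in range(5):
    d=viewer.get_image('top');s=telemetry.get_state();F.append(np.r_[s['ft_force'],s['torque']])
print(s['time'],np.round(s['position'],4),np.mean(F,0).round(2),s['grip_width'])
E
```

```text
time: 17.02
position: [0.4753, 0.0118, 0.0455]
tool_rot: [-1.214, 1.216, 1.204]
ft_force: [-0.0, -13.5, 1.0]
grip_width: 0.257
17.2667 [0.4753 0.0118 0.0455] [  0.54 -13.85   1.24  -3.03  -0.08  -0.07] 0.2553594765637516
```

```bash
python3 -m creep '[{"fingers":0.256,"x":0,"y":0,"z":0.02,"twist":0},{"fingers":0.256,"x":0,"y":0,"z":0.04,"twist":0},{"fingers":0.256,"x":0,"y":0,"z":0.04,"twist":0},{"fingers":0.256,"x":0,"y":0,"z":0.04,"twist":0}]'
python3 - <<'E'
from h import *
F=[]
for i in range(5):
    d=viewer.get_image('top');s=telemetry.get_state();F.append(np.r_[s['ft_force'],s['torque']])
print(s['time'],np.round(s['position'],4),np.mean(F,0).round(2),s['grip_width'])
E
```

```text
time: 17.6
position: [0.4753, 0.0128, 0.0454]
tool_rot: [-1.214, 1.216, 1.204]
ft_force: [-0.0, -14.6, 1.3]
grip_width: 0.256
17.85 [0.4753 0.0127 0.0455] [  0.19 -15.16   0.98  -3.32  -0.11  -0.09] 0.2628086120886523
```

```bash
python3 -m creep '[{"fingers":0.256,"x":0,"y":0,"z":0.02,"twist":0},{"fingers":0.256,"x":0,"y":0,"z":0.04,"twist":0},{"fingers":0.256,"x":0,"y":0,"z":0.07,"twist":0},{"fingers":0.256,"x":0,"y":0,"z":0.07,"twist":0},{"fingers":0.256,"x":0,"y":0,"z":0.07,"twist":0}]'
python3 - <<'E'
from h import *
F=[]
for i in range(5):
    d=viewer.get_image('top');s=telemetry.get_state();F.append(np.r_[s['ft_force'],s['torque']])
print(s['time'],np.round(s['position'],4),np.mean(F,0).round(2),s['grip_width'])
E
```

```text
time: 18.27
position: [0.4756, 0.0153, 0.0455]
tool_rot: [-1.214, 1.216, 1.203]
ft_force: [2.2, -16.3, 0.8]
grip_width: 0.257
18.5167 [0.4756 0.0152 0.0455] [  0.76 -15.53   0.44  -3.45  -0.27  -0.07] 0.25835349576565203
```

Run:
```python
from h import *
d=grab('scene','pics/scene22.png')
a=cv2.imread('pics/scene22.png')[180:250,260:350];cv2.imwrite('pics/z22.png',cv2.resize(a,None,fx=8,fy=8,interpolation=cv2.INTER_NEAREST))
t=grab('top','pics/top22.png');a=cv2.imread('pics/top22.png')[190:250,300:370];cv2.imwrite('pics/z22t.png',cv2.resize(a,None,fx=8,fy=8,interpolation=cv2.INTER_NEAREST));print(lev(t))
for f in('scene0','scene21','scene22'):
    e=np.load(f'pics/{f}.npz');h=cv2.cvtColor(e['pixels'],cv2.COLOR_RGB2HSV);m=((h[...,0]<8)|(h[...,0]>172))&(h[...,1]>150)&(h[...,2]>80)
    m[:200]=0;m[260:]=0;m[:,:280]=0;m[:,320:]=0
    v,u=np.where(m);p=pts(e,u,v);p=p[p[:,2]>.07];print(f,len(p),np.median(p,0).round(4),u.mean(),v.mean(),u.min(),v.max())
```

```text
[1.5566e+02 2.5000e-01 1.5655e+02 9.0000e-02 6.6000e+01 4.5700e+02]
scene0 88 [ 0.4741 -0.0067  0.0981] 299.3370786516854 229.40449438202248 297 237
scene21 36 [0.472  0.0052 0.102 ] 295.1111111111111 228.38888888888889 294 236
scene22 22 [0.4735 0.0135 0.0964] 293.27272727272725 228.27272727272728 292 235
```

View pics/z22.png

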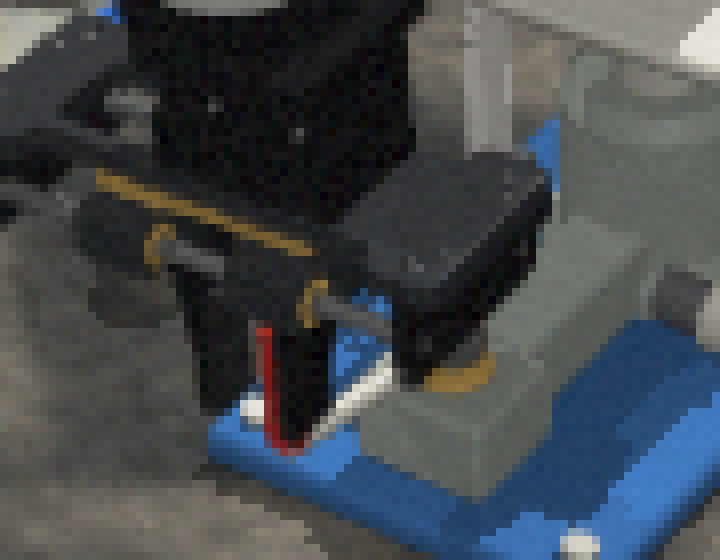

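View pics/z22t.png

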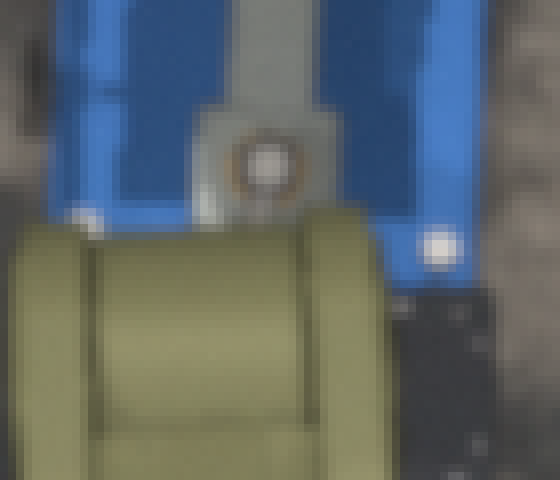

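```bash
python3 -m creep '[{"fingers":0.256,"x":0,"y":0,"z":0.02,"twist":0},{"fingers":0.256,"x":0,"y":0,"z":0.04,"twist":0},{"fingers":0.256,"x":0,"y":0,"z":0.06,"twist":0},{"fingers":0.256,"x":0,"y":0,"z":0.06,"twist":0},{"fingers":0.256,"x":0,"y":0,"z":0.06,"twist":0}]'
python3 - <<'E'
from h import *
F=[]
for i in range(6):
    d=viewer.get_image('top');s=telemetry.get_state();F.append(np.r_[s['ft_force'],s['torque']])
print(s['time'],np.round(s['position'],4),np.mean(F,0).round(2),s['grip_width'],s['joint_torque'][0])
E
```

```text
time: 19.03
position: [0.4759, 0.0172, 0.0455]
tool_rot: [-1.215, 1.216, 1.202]
ft_force: [1.8, -16.9, -0.5]
grip_width: 0.261
19.3333 [0.4759 0.0172 0.0455] [  1.96 -16.85  -0.33  -3.62  -0.4   -0.1 ] 0.261717888504735 -8.10928076505661
```

```bash
python3 -m creep '[{"fingers":0.256,"x":0,"y":-0.02,"z":0.02,"twist":0},{"fingers":0.256,"x":0,"y":-0.04,"z":0.04,"twist":0},{"fingers":0.256,"x":0,"y":-0.04,"z":0.05,"twist":0},{"fingers":0.256,"x":0,"y":-0.04,"z":0.05,"twist":0},{"fingers":0.256,"x":0,"y":-0.04,"z":0.05,"twist":0}]'
python3 - <<'E'
from h import *
F=[]
for i in range(6):
    d=viewer.get_image('top');s=telemetry.get_state();F.append(np.r_[s['ft_force'],s['torque']])
print(s['time'],np.round(s['position'],4),np.mean(F,0).round(2),s['grip_width'],s['joint_torque'][0])
E
```

```text
time: 19.75
position: [0.4761, 0.019, 0.0454]
tool_rot: [-1.213, 1.219, 1.204]
ft_force: [-1.3, -17.5, 3.8]
grip_width: 0.256
20.05 [0.4761 0.0191 0.0454] [ -1.95 -17.11   3.43  -3.71   0.34  -0.11] 0.2563028710054025 -8.161711692810059
```

```bash
python3 -m creep '[{"fingers":0.256,"x":0,"y":0,"z":0.02,"twist":0},{"fingers":0.256,"x":0,"y":0,"z":0.04,"twist":0},{"fingers":0.256,"x":0,"y":0,"z":0.06,"twist":0},{"fingers":0.256,"x":0,"y":0,"z":0.06,"twist":0},{"fingers":0.256,"x":0,"y":0,"z":0.06,"twist":0}]'
python3 - <<'E'
from h import *
F=[]
for i in range(8):
    d=viewer.get_image('top');s=telemetry.get_state();F.append(np.r_[s['ft_force'],s['torque']])
print(s['time'],np.round(s['position'],4),np.mean(F,0).round(2),s['grip_width'],s['joint_torque'][0])
E
```

```text
time: 20.47
position: [0.4765, 0.0211, 0.0454]
tool_rot: [-1.214, 1.219, 1.203]
ft_force: [-1.6, -17.4, 2.4]
grip_width: 0.259
20.8667 [0.4765 0.0211 0.0454] [ -0.64 -17.61   2.34  -3.83   0.12  -0.12] 0.25805673974441773 -8.50752979516983
```

```bash
python3 -m creep '[{"fingers":0.256,"x":0,"y":-0.02,"z":0.01,"twist":0},{"fingers":0.256,"x":0,"y":-0.04,"z":0.02,"twist":0},{"fingers":0.256,"x":0,"y":-0.05,"z":0.03,"twist":0},{"fingers":0.256,"x":0,"y":-0.05,"z":0.03,"twist":0},{"fingers":0.256,"x":0,"y":-0.05,"z":0.03,"twist":0}]'
python3 - <<'E'
from h import *
F=[]
for i in range(8):
    d=viewer.get_image('top');s=telemetry.get_state();F.append(np.r_[s['ft_force'],s['torque']])
print(s['time'],np.round(s['position'],4),np.mean(F,0).round(2),s['grip_width'],s['joint_torque'][0])
E
```

```text
time: 21.28
position: [0.4767, 0.0224, 0.0453]
tool_rot: [-1.212, 1.221, 1.206]
ft_force: [-5.7, -17.1, 7.2]
grip_width: 0.261
21.6833 [0.4766 0.0224 0.0453] [ -5.51 -17.21   7.19  -3.83   1.19  -0.2 ] 0.257474083107857 -8.291852474212646
```

Steady push: about 18.0 N along the lever's tangent. Letting go now: back off into the clearance, open a little, then rise.

```bash
python3 -m creep '[{"fingers":0.256,"x":0,"y":0,"z":-0.08,"twist":0},{"fingers":0.256,"x":0,"y":0.02,"z":-0.16,"twist":0},{"fingers":0.256,"x":0,"y":0.05,"z":-0.22,"twist":0},{"fingers":0.3,"x":0,"y":0.05,"z":-0.28,"twist":0},{"fingers":0.34,"x":0,"y":0.05,"z":-0.28,"twist":0},{"fingers":0.34,"x":0,"y":0.05,"z":-0.28,"twist":0},{"fingers":0.34,"x":0,"y":0.05,"z":-0.28,"twist":0}]'
python3 - <<'E'
from h import *
F=[]
for i in range(4):
    d=viewer.get_image('top');s=telemetry.get_state();F.append(np.r_[s['ft_force'],s['torque']])
print(s['time'],np.round(s['position'],4),np.mean(F,0).round(2),s['grip_width'])
E
```

```text
time: 22.27
position: [0.4766, 0.0203, 0.0455]
tool_rot: [-1.211, 1.208, 1.212]
ft_force: [-1.2, -0.8, -0.2]
grip_width: 0.331
22.4667 [0.4767 0.02   0.0455] [-0.55 -1.47 -0.03 -0.3   0.23 -0.02] 0.34040614644974704
```

Run:
```python
from h import *
for i in range(4):
    d=grab('scene','pics/scene23.png');s=telemetry.get_state();print(np.round(s['ft_force'],2),np.round(s['position'],4))
a=cv2.imread('pics/scene23.png')[180:250,260:350];cv2.imwrite('pics/z23.png',cv2.resize(a,None,fx=8,fy=8,interpolation=cv2.INTER_NEAREST))
```

```text
[-1.13 -1.84 -0.18] [0.4767 0.02   0.0455]
[-1.1  -1.6  -0.82] [0.4767 0.0199 0.0455]
[-1.02 -1.46 -0.73] [0.4767 0.0199 0.0455]
[-0.25 -1.73 -0.26] [0.4767 0.0198 0.0456]
```

View pics/z23.png

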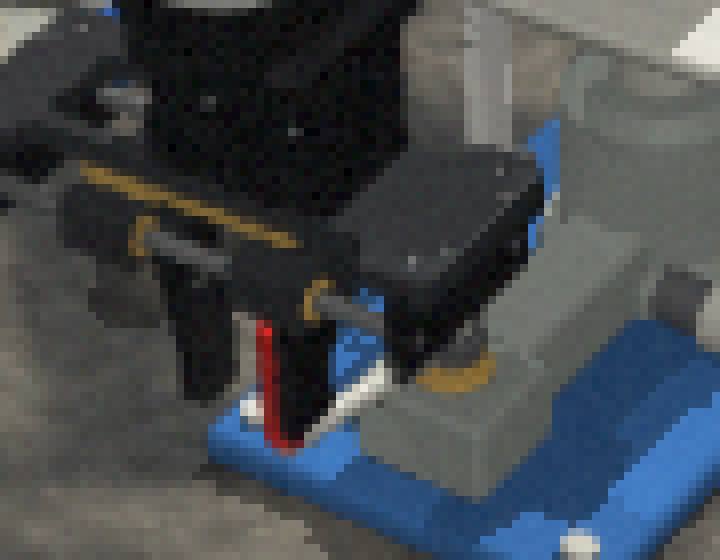

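Run:
```python
from h import *
for f in('scene0','scene20','scene21','scene22','scene23'):
    e=np.load(f'pics/{f}.npz');r=e['pixels'].astype(int)
    m=(r[...,0]>110)&(r[...,1]<60)&(r[...,2]<60);m[:215]=0;m[242:]=0;m[:,:285]=0;m[:,310:]=0
    v,u=np.where(m);print(f,len(u),[ (k,int(u[v==k].min()),int(u[v==k].max())) for k in range(222,238,3) if (v==k).any()])
e=np.load('pics/scene0.npz')
K=e['K']
def proj(p):
    c=(np.array(p)-e['xyz'])@att(e);return np.array([K[0,2]+K[0,0]*c[0]/-c[2],K[1,2]+K[1,1]*c[1]/c[2]])
for y in(-.005,.0087,.013,.019): 
    import math
    x=.558-math.sqrt(.08**2-(y+.0072)**2);print(y,x,proj([x,y,.12]),proj([x,y,.08]))
```

```text
scene0 83 [(222, 297, 301), (225, 297, 301), (228, 297, 301), (231, 297, 301), (234, 297, 302), (237, 298, 302)]
scene20 23 [(222, 293, 294), (225, 294, 294), (228, 294, 294), (231, 294, 294), (234, 294, 295)]
scene21 28 [(222, 294, 295), (225, 294, 295), (228, 294, 295), (231, 295, 295), (234, 295, 296)]
scene22 16 [(222, 293, 293), (225, 293, 293), (228, 293, 293), (231, 293, 293)]
scene23 22 [(222, 292, 293), (225, 293, 293), (228, 293, 293), (231, 293, 293), (234, 293, 294)]
-0.005 0.47803025572130425 [299.32927829 222.56272855] [299.99512495 234.05741263]
0.0087 0.47959598224580585 [295.41906971 220.62677374] [296.1509009  232.09402285]
0.013 0.4805922484501714 [294.30663044 219.92285612] [295.05679016 231.38027544]
0.019 0.4824119056993762 [292.85200675 218.86016074] [293.62572223 230.30282027]
```

The −y pad was still touching the post lightly (1.6 N), because the finger had flexed under load. I'll shift 6 mm in −y to clear it, check that the force is zero, then rise.

```bash
python3 -m creep '[{"fingers":0.34,"x":0,"y":0,"z":-0.08,"twist":0},{"fingers":0.36,"x":0,"y":0,"z":-0.15,"twist":0},{"fingers":0.38,"x":0,"y":0,"z":-0.15,"twist":0},{"fingers":0.38,"x":0,"y":0,"z":-0.15,"twist":0},{"fingers":0.38,"x":0,"y":0,"z":-0.15,"twist":0}]'
python3 - <<'E'
from h import *
F=[]
for i in range(4):
    d=grab('scene','pics/scene24.png');s=telemetry.get_state();F.append(np.r_[s['ft_force'],s['torque']])
print(s['time'],np.round(s['position'],4),np.mean(F,0).round(2),s['grip_width'])
a=cv2.imread('pics/scene24.png')[180:250,260:350];cv2.imwrite('pics/z24.png',cv2.resize(a,None,fx=8,fy=8,interpolation=cv2.INTER_NEAREST))
E
```

```text
time: 23.08
position: [0.477, 0.0139, 0.0457]
tool_rot: [-1.211, 1.208, 1.21]
ft_force: [0.1, 0.3, 0.5]
grip_width: 0.382
23.2833 [0.4768 0.0139 0.0456] [-0.16 -0.13  0.05  0.03 -0.02 -0.01] 0.38081228352815316
```

View pics/z24.png

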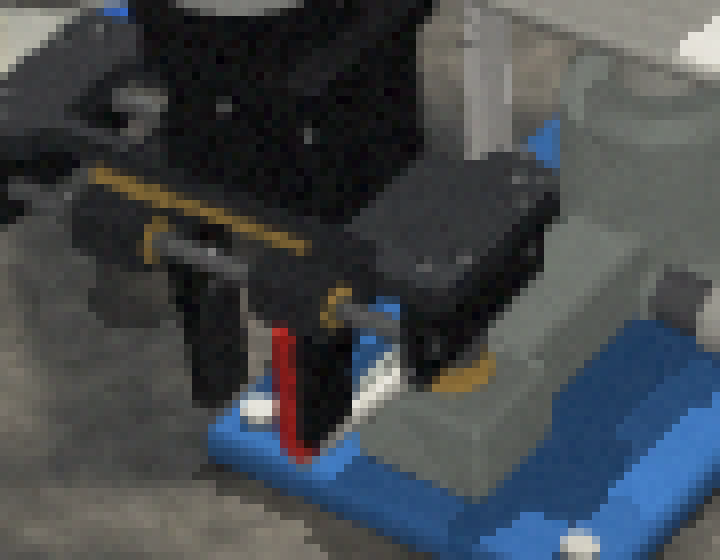

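```bash
python3 -m creep '[{"fingers":0.42,"x":0,"y":0,"z":-0.03,"twist":0},{"fingers":0.42,"x":0,"y":0,"z":-0.06,"twist":0},{"fingers":0.42,"x":-0.3,"y":0,"z":-0.06,"twist":0},{"fingers":0.42,"x":-0.7,"y":0,"z":-0.06,"twist":0},{"fingers":0.42,"x":-1.2,"y":0,"z":-0.06,"twist":0},{"fingers":0.42,"x":-1.7,"y":0,"z":-0.06,"twist":0},{"fingers":0.42,"x":-1.7,"y":0,"z":-0.06,"twist":0},{"fingers":0.42,"x":-1.7,"y":0,"z":-0.06,"twist":0}]'
python3 - <<'E'
from h import *
d=grab('scene','pics/scene25.png');s=st()
a=cv2.imread('pics/scene25.png')[180:250,260:350];cv2.imwrite('pics/z25.png',cv2.resize(a,None,fx=8,fy=8,interpolation=cv2.INTER_NEAREST))
for f in('scene0','scene1','scene3','scene25'):
    e=np.load(f'pics/{f}.npz');r=e['pixels'].astype(int)
    m=(r[...,0]>110)&(r[...,1]<60)&(r[...,2]<60);m[:215]=0;m[242:]=0;m[:,:285]=0;m[:,310:]=0
    v,u=np.where(m);k=(v>=225)&(v<=234);p=pts(e,u,v);p=p[p[:,2]>.075];print(f,len(u),u[k].mean(),np.median(p,0))
t=viewer.get_image('top');print(lev(t))
E
```

```text
time: 23.95
position: [0.4777, 0.0113, 0.1145]
tool_rot: [-1.211, 1.206, 1.209]
ft_force: [0.1, 0.3, -0.3]
grip_width: 0.419
{'time': 24.0, 'joint_positions': [-0.5051, -0.0108, 0.4264, 1.9729, 0.0045, 1.1783, 1.4923], 'qd': [-0.0017, 0.016, -0.0003, 0.0224, -0.0006, -0.0003, 0.0003], 'joint_torque': [0.04, -26.6607, -0.0958, -30.3779, 0.0543, 0.0404, -0.002], 'position': [0.4767, 0.0113, 0.1134], 'tool_rot': [-1.2105, 1.2079, 1.2106], 'ft_force': [0.2439, -0.0239, -0.7687], 'torque': [-0.0038, 0.0654, 0.0369], 'grip_width': 0.4212}
scene0 83 299.1698113207547 [ 0.47363495 -0.00659855  0.09867239]
scene1 83 299.1698113207547 [ 0.47304479 -0.00658201  0.10125285]
scene3 84 299.1698113207547 [ 0.47301416 -0.00621975  0.1012117 ]
scene25 83 296.94117647058823 [0.47402448 0.00168839 0.10215086]
[1.5565e+02 2.9000e-01 1.5663e+02 9.0000e-02 6.6000e+01 4.5600e+02]
```

View pics/z25.png

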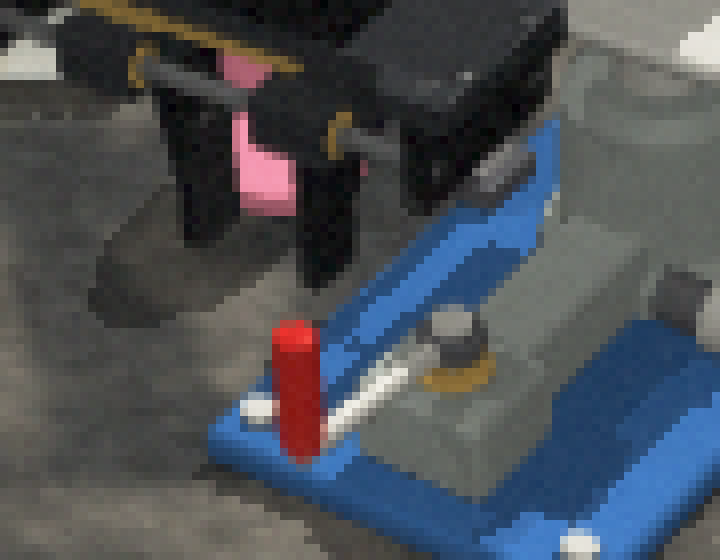

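Run:
```python
from h import *
def meas(ds,n,pre):
    Z=np.mean([np.where(x['z_map']>0,x['z_map'],np.nan) for x in ds],0);d=dict(ds[-1]);d['z_map']=Z
    h=cv2.cvtColor(d['pixels'],cv2.COLOR_RGB2HSV);red=((h[...,0]<8)|(h[...,0]>172))&(h[...,1]>140)&(h[...,2]>110)
    b=(296,140,322,185) if n=='top' else (306,155,330,178)
    v,u=np.mgrid[b[1]:b[3],b[0]:b[2]];z=pts(d,u,v)[...,2];r=red[v,u]
    m=z[r&(abs(z-.1565)<.004)]
    if n=='top': v,u=np.mgrid[146:176,317:330]
    else: v,u=np.mgrid[174:180,318:330]
    q=pts(d,u,v)[...,2].ravel();q=q[abs(q-np.nanmedian(q))<.003]
    print(n,pre,'mk',np.median(m).round(5),m.mean().round(5),len(m),'deck',np.median(q).round(5),q.mean().round(5),len(q))
for n in('top','scene'):
    meas([viewer.get_image(n) for _ in range(6)],n,'now')
print(telemetry.get_state()['time'])
```

```text
top now mk 0.15574 0.15567 62 deck 0.1567 0.15673 329
scene now mk 0.15601 0.15585 32 deck 0.1569 0.15705 46
24.65
```

Both views agree: the deck is still and sits about 1 mm above the marker edge, within the 2 mm calibration. The lever rests about 8 mm further shut than at the start. Reopening could overshoot and can't be undone, so I'm leaving it. Retreating clear for a last look.

```bash
python3 -m creep '[{"fingers":0.42,"x":-0.5,"y":0,"z":0,"twist":0},{"fingers":0.42,"x":-1,"y":0,"z":0,"twist":0},{"fingers":0.42,"x":-1.5,"y":0,"z":0,"twist":0},{"fingers":0.42,"x":-1.5,"y":0,"z":0,"twist":0},{"fingers":0.42,"x":-1.5,"y":0,"z":0,"twist":0},{"fingers":0.42,"x":-1.5,"y":0,"z":0,"twist":0}]'
python3 - <<'E'
from h import *
d=grab('scene','pics/scene26.png');t=grab('top','pics/top26.png');print(lev(t));s=st()
cv2.imwrite('pics/z26.png',np.hstack([cv2.resize(cv2.imread(f'pics/{n}26.png')[100:350,180:480],(400,333)) for n in('scene','top')]))
E
```

```text
time: 25.15
position: [0.4764, 0.0113, 0.173]
tool_rot: [-1.21, 1.209, 1.211]
ft_force: [0.2, 0.1, -0.4]
grip_width: 0.423
[1.5596e+02 2.5000e-01 1.5646e+02 9.0000e-02 6.5000e+01 4.5600e+02]
{'time': 25.25, 'joint_positions': [-0.5113, -0.0594, 0.4185, 1.8935, 0.0252, 1.3043, 1.4726], 'qd': [-0.0013, 0.0027, -0.0003, -0.0006, -0.0013, 0.0002, -0.0014], 'joint_torque': [0.0167, -24.7038, -0.7753, -30.9976, 0.0427, 0.0765, 0.0005], 'position': [0.476, 0.0112, 0.1725], 'tool_rot': [-1.2101, 1.2099, 1.2119], 'ft_force': [0.3141, -0.3811, -0.2318], 'torque': [0.0773, -0.0119, 0.0416], 'grip_width': 0.4187}
```

View pics/z26.png

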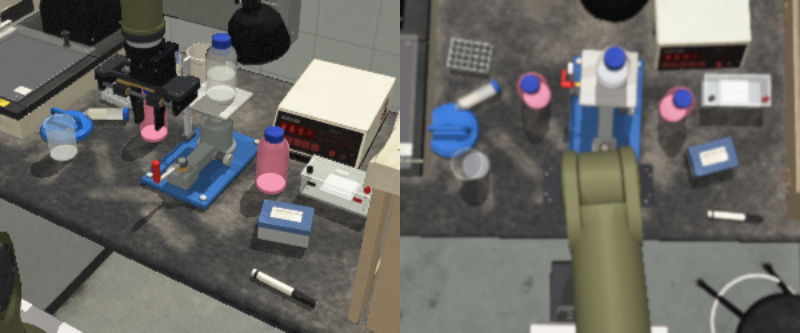

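The gripper is clear above the post, which is red at (156,170) on the left. The bottle is upright on the lowered deck, and the beaker, box and pen are where they were. Handing in.

Run:
```python
from bench import workorder
print(workorder.close_job())
```

```text
the job is handed in; nothing more can be done
None
```

I lowered the deck to the red marker and nipped the valve shut with about 18 N. I then let go and handed the job in at about 25 s.

- **Sinking:** I gripped the post and cracked the valve. The deck sank at about 5 to 9 mm/s, and I stopped it once 1.7 mm high. A short second opening brought it down about another 1 mm.
- **Nipping shut:** I first pushed with the post gripped. The grip's friction was taking part of that push, so I opened the fingers slightly and pushed with one pad. It ended at a steady 18.0 N along the lever's direction of travel. The highest single force reading I saw was about 18.7 N.

**Last checks**
- **Deck height:** the deck is still. The averaged readings from both cameras put it about 1 mm above the marker's upper edge; the last single top-view reading put it 0.5 mm above. The calibration is only good to 2 mm. I left it there, because another opening could have overshot and cannot be undone.
- **Lever:** the post rests about 8 mm further shut than at the start.
- **Surroundings:** the wrist force is about zero and the gripper is clear. The bottle, marker, beaker, box and pen look undisturbed.

**What disagreed**
- **Fingertip height:** the reported tool height was about 39 mm lower than the fingertips appear in the images. I worked from the images.
- **Post position under load:** while I was pushing, the tool position suggested the post had travelled about 24 mm from its start. The images after release showed 8 mm, against about 6 mm expected from the forces given. I put the difference down to the fingers flexing.

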